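# Tamp the wax blocks level in their bin

### The arm

A 7-joint arm with a two-finger parallel gripper is mounted at the origin on the work surface; the furniture and walls round the work are solid. World frame = base frame: x ahead of the robot, y to its left, z up, the work surface at z = 0. Lengths are in mm, angles in rad, forces in N, time in s.
With the tool pointing down it reaches from about 400 to 900 mm from the base axis. Payload 5.5 kg.
Tool frame: the origin (TCP) lies midway between the tips of the shut fingers; the grasp point (between the pads) lies arm.hold_point_z behind it (arm.hold_point_z is the distance from the TCP to the grasp point, in mm); z points along the fingers, y is the direction in which the jaws open and shut (so a half turn about z gives the same grasp; the last joint's range is limited). The gripper opens to 92 mm and grips with 3 to 60 N. Pads are 19 mm wide; open, the fingers measure 130 mm over their backs; the gripper's body (75 mm by 190 mm) begins 47 mm behind the grasp point.
Start: joints at [-0.925, 0.501, -0.427, 1.55, 0.221, 1.138, -0.21], TCP at [242.75, 602.969, 226.729] pointing down, gripper open.
Joint ranges: [-2.88, 2.88], [-0.31, 2.03], [-1.54, 1.56], [0.2, 2.42], [-1.41, 4.55], [0.19, 2.02], [-2.57, 2.57]. Speed limits (rad/s): [2.57, 2.57, 3.14, 3.14, 3.14, 3.14, 3.14].

### API

Orientations are given as a unit quaternion [x, y, z, w].
In Python, from station import readout, snapshot, workorder, nets, arm gives the robot as it stands.
- The arm moves only by the tool move_arm, never from a script. Its argument "increments" is a list of rows, each a list of 3 entries, a list of its own where there are three numbers: the shift along the tool's x, y, z in mm, then the turn, a rotation vector about the tool's x, y, z in degrees, then the finger opening in mm, from 0 to 91.8. In form: [[[x, y, z], [wx, wy, wz], fingers], ...]. A call has 1 to 10 rows; each row shifts and turns the commanded pose from where the row before left it, along the tool's axes as they then stand; what a row does not reach is not made up. A row lasts 1/8 s, in which the tool goes at most 62.5 mm and 10.7 degrees, less where a joint would pass 70% of its speed; a pose out of reach is approached as far as the arm can. A call with a gripper value outside its range is refused whole. The fingers move at their own pace and stop on an object; "newtons" is the grip in N (left out, the last holds). Time passes only in rows, so rows that do not move let the fingers close. It gives the time, the measured TCP pose, the force and the opening at its end, in the units of the state.
- readout.observe(): the state, without advancing time (a new reading comes with each control period).
- snapshot(name): name is "scene" or "top"; returns a dict with "img" (420x560x3 uint8, red, green, blue), "K" (3x3 intrinsics, pixels), "k1" (the pictures are not rectified: a ray, as slopes to the right and down, at radius r is drawn at 1 + k1 r^2 times it, then the intrinsics apply), "R" (3x3) and "t" (3): a world point X has camera coordinates R X + t. Camera axes: x right, y down, z forward; pixel columns grow to the right and rows downward; lengths in mm; the calibration is good to about 2 mm. A picture is of the moment at which its call begins. There is no depth.
- workorder.hand_in(): hands the job in, once; it reports no verdict.
Trained networks look in a picture, given as the dict that the camera call returned (one of the last four; its "shot" number tells which), for a name from the list of things; names that differ only in an ending like _2 or _b are one class to them, and where a whole thing is asked for, a point or a joint stands for the part that bears it (a point fixed in the world has none). Each returns a list of dicts, best first, with "confidence" (0 to 1); they miss things now and then, are a little off and sometimes report something else, mostly with a low value. They report only what shows in the picture. A call takes as long as a camera call. They do not tell look-alikes from the thing itself.
- nets.outline_of(target, picture): "pixels" (420x560 bool, what is visible of it) and "extent" ([centre column, centre row, width, height] in pixels, round what is visible of it).
- nets.tip_of(target, picture): "pixel" ([column, row] in pixels: a listed point, or the origin of a listed thing).
The state is a dict: "t": time; "joint_pos": joint angles; "qd": joint speeds; "effort": joint torques, N m; "eef_pos": TCP position; "tool_rot": TCP orientation; "contact_force": force on the tool from outside, world axes, zero at the start; "wrist_torque": the same for the moment, N m; "width": finger opening in mm.
Only numpy, scipy, OpenCV 4.12 (cv2) and the standard library are available. Lean on these libraries where they do the work, as an engineer would, in place of code of your own. Each camera call takes 0.05 s, during which the arm holds its last target.

### The job

Two of the five chunky wax blocks in the wooden bin are stuck too high. Take the baren (the round pad with the upright handle) by its handle and tamp both fully home with its flat face until they stop and the whole row stands level on the bin's floor, bearing down at the end with a firm 12 to 20 N for about half a second and never more than 36 N; touch the blocks with nothing but the baren. Then stand the baren upright on the middle of the lino block again and let go, leaving the ink bottle and the yellow paint bottle where they are.

Things in the scene. Friction and masses are not known exactly. Their poses are not given: they have to be found in the camera images.
- bin: Open wooden bin, fixed to the table: outside 72 mm (its x) by 154 mm (its y, along the row) by 31 mm high, walls 6 mm, floor 5 mm thick. Origin at the centre of its underside, z up. On the floor lies packing board, its thickness unknown (0.5 to 4.5 mm), hidden under the blocks, which stand on it. Nothing of the bin is higher than its rim.
- end_board (a joint): Aluminium end board (59 x 8 x 26 mm) inside the bin at its +y end, sliding along the row, in m: 0 at the start, close to the last block; it gives way to +y, up to 0.014, when pushed with over 3 N, and stays where left. With all blocks home it reads about 0.012.
- baren: Baren: flat round wooden disc, 60 mm across, 10 mm thick, with an upright round handle, 26 mm in diameter, 10 to 74 mm above the pressing face. Origin: centre of the pressing face (underside), z up. 0.1 to 0.2 kg. Driving a wedge-footed block down with it takes about 5 to 17 N; the other one may ride up to about 18 mm too high meanwhile. Home it stops hard: go slowly for the last 5 mm.
- lino_block: Flat brown lino printing block, 75 x 100 x 9 mm (x, y, z), fixed to the table; origin at the centre of its underside. Parking place of the baren, which starts standing near its middle.
- flat_red: Chunky red wax block, 56 mm long (its x, across the bin), 26 mm wide (its y), 30 mm high: full width up to 18 mm, then the long sides slope in to a 14 mm wide top. Stands on the bin's packed floor from the start. Row order: flat, wedge, flat, wedge, flat; colours vary. Origin: centre of its underside. 55 g, friction about 0.3.
- key_yellow: Chunky yellow wax block, 56 mm long (its x, across the bin), 26 mm wide (its y), hand cast, 31 to 35 mm high (not known closer): its 14 mm wide foot widens over the lower 12 mm to full width; wide flat top. Starts about 11 mm too high, foot wedged between its neighbours' sloping shoulders; home when its underside is as low as the flat blocks'. Origin: centre of its underside. 55 g, friction about 0.3.
- flat_green: Chunky green wax block, 56 mm long (its x, across the bin), 26 mm wide (its y), 30 mm high: full width up to 18 mm, then the long sides slope in to a 14 mm wide top. Stands on the bin's packed floor from the start. Row order: flat, wedge, flat, wedge, flat; colours vary. Origin: centre of its underside. 55 g, friction about 0.3.
- key_white: Chunky white wax block, 56 mm long (its x, across the bin), 26 mm wide (its y), hand cast, 31 to 35 mm high (not known closer): its 14 mm wide foot widens over the lower 12 mm to full width; wide flat top. Starts about 11 mm too high, foot wedged between its neighbours' sloping shoulders; home when its underside is as low as the flat blocks'. Origin: centre of its underside. 55 g, friction about 0.3.
- flat_blue: Chunky blue wax block, 56 mm long (its x, across the bin), 26 mm wide (its y), 30 mm high: full width up to 18 mm, then the long sides slope in to a 14 mm wide top. Stands on the bin's packed floor from the start. Row order: flat, wedge, flat, wedge, flat; colours vary. Origin: centre of its underside. 55 g, friction about 0.3.
- ink_bottle: Dark ink bottle with white cap, 43 mm across, 92 mm high, loose, a bystander; origin at the centre of its underside.
- poster_yellow: Yellow squeeze bottle of poster paint, 52 mm across, 125 mm high, loose, a bystander; origin at the centre of its underside.
- paint_box: Open wooden paint box, fixed, 26 cm by 19 cm, 52 mm high, between the left and right work areas; its raised lid on the left side (+y, about 0.19 m left of the robot's middle line) reaches 245 mm above the table: carry things over or round it. Origin at the centre of its underside.
There are look-alikes about, which are no part of the job. What is shaped like the key_yellow but pink is not meant. Of the things that look like the baren, the smaller one is meant.

How it is judged:
By the outcome, as a careful person would: the job done as asked, in the order asked, and still so for the second after the job is handed in, with the robot touching nothing.
It also fails if it takes over 72 s, if anything falls off the work surface, if the arm or the gripper's body presses on something with over 40 N, if the wrist force passes 120 N, or if a joint passes its speed limit or range.

## Working session

There is one attempt and no reset: what is moved stays moved. The work goes in short steps, Python scripts to look and compute and a tool call to move; the robot and the scene stay as the last step left them, time stands still between calls to the robot, and variables do not carry over. Pictures are saved under pics/ and viewed, and the job is handed in when it is done.

Besides the shell and the picture viewer there is one more tool, called after "Call:" as name(argument=value, ...) on one line, values as JSON. move_arm: Moves the arm, as the interface text tells. Its arguments: {"type":"object","properties":{"increments":{"type":"array"},"newtons":{"type":"number"}},"required":["increments"]}

```bash
ls; mkdir -p pics
python3 - <<'E'
from station import readout, snapshot, workorder, nets, arm
import cv2
print(readout.observe()); print(arm.hold_point_z, dir(arm))
for n in("scene","top"):
    s=snapshot(n); cv2.imwrite(f"pics/{n}0.png",s["img"][:,:,::-1]); print(n,s["K"],s["k1"],s["R"],s["t"])
E
```

```text
pics
{'t': 0.0, 'joint_pos': array([-0.92478042,  0.50182233, -0.42678159,  1.55147217,  0.22080432,
        1.13829644, -0.21026394]), 'qd': array([ 8.37507010e-04, -1.50032655e-03, -1.60960409e-03,  8.47452377e-05,
       -8.08351226e-04,  1.60464240e-03,  5.62169127e-04]), 'effort': array([ 3.40027536e-04, -5.66588545e+01, -5.81608817e+00, -2.79111171e+01,
       -6.86658849e-02,  3.08181869e-02,  1.92304487e-04]), 'eef_pos': array([242.57936611, 602.27193489, 225.68428371]), 'tool_rot': array([ 1.90197694e-01,  9.81745331e-01, -9.48080168e-04, -2.08873701e-04]), 'contact_force': array([-0.44899676,  0.46914178,  0.25521159]), 'wrist_torque': array([-0.0240068 , -0.00094887,  0.01134996]), 'width': 92.29270212280865}
18.8 ['Unreachable', '__class__', '__delattr__', '__dict__', '__dir__', '__doc__', '__eq__', '__format__', '__ge__', '__getattribute__', '__getstate__', '__gt__', '__hash__', '__init__', '__init_subclass__', '__le__', '__lt__', '__module__', '__ne__', '__new__', '__reduce__', '__reduce_ex__', '__repr__', '__setattr__', '__sizeof__', '__str__', '__subclasshook__', '__weakref__', 'hold_point_z']
scene [[510.46596929   0.         278.76202975]
 [  0.         510.46596929 205.45614347]
 [  0.           0.           1.        ]] 0.015894789968918684 [[ 0.0474068  -0.99869362 -0.01906968]
 [-0.65523258 -0.01668202 -0.75524299]
 [ 0.75393823  0.04829873 -0.65516744]] [ 38.56804523 336.62049446 991.84096083]
top [[531.05031204   0.         275.21248296]
 [  0.         531.05031204 220.6597405 ]
 [  0.           0.           1.        ]] 0.0362757309866822 [[-0.02463203 -0.99949536  0.02005719]
 [-0.98217559  0.02045563 -0.18684932]
 [ 0.18634474 -0.02430216 -0.98218381]] [  48.97025444  438.25324092 1527.71421919]
```

View pics/scene0.png

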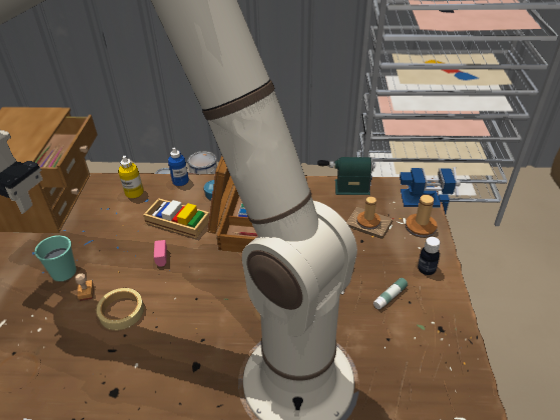

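View pics/top0.png

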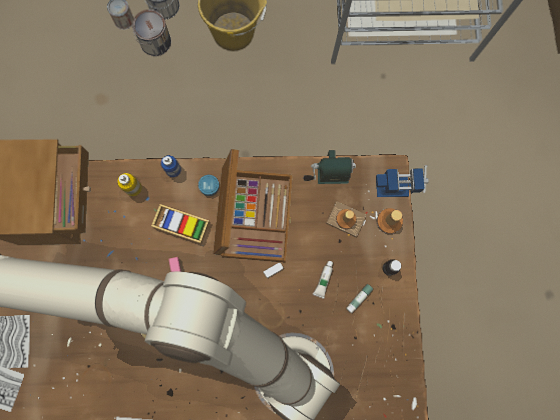

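The bin is at top-view pixel (180,223), with the row blue, white, red, yellow, green. The baren stands on the lino at (347,218), and the larger look-alike is at (391,220). Next I'll zoom in and locate them.

```bash
cat > h.py <<'E'
import numpy as np, cv2
from scipy.optimize import least_squares
from station import readout, snapshot, workorder, nets, arm
def proj(s,X):
    X=np.atleast_2d(X).astype(float); c=X@s["R"].T+s["t"]; a=c[:,:2]/c[:,2:]
    a=a*(1+s["k1"]*(a**2).sum(1,keepdims=True)); return a*s["K"][0,0]+s["K"][:2,2]
def ray(s,p):
    d=(np.asarray(p,float)-s["K"][:2,2])/s["K"][0,0]; a=d.copy()
    for _ in range(20): a=d/(1+s["k1"]*(a@a))
    return -s["R"].T@s["t"], s["R"].T@np.r_[a,1]
def atz(s,p,z):
    o,d=ray(s,p); return o+d*(z-o[2])/d[2]
def crop(s,u,v,w,h,k,fn,pts=None):
    im=s["img"][:,:,::-1]; u0=int(u-w/2);v0=int(v-h/2)
    c=cv2.resize(im[v0:v0+h,u0:u0+w],None,fx=k,fy=k,interpolation=cv2.INTER_CUBIC)
    if pts is not None:
        for p in pts: cv2.circle(c,(int((p[0]-u0+.5)*k),int((p[1]-v0+.5)*k)),2,(255,0,255),-1)
    cv2.imwrite(fn,c); print(fn,"origin",u0,v0,"x",k)
E
python3 - <<'E'
from h import *
for n in("scene","top"):
    s=snapshot(n)
    for k in["bin","baren","lino_block","key_yellow","key_white","flat_red","flat_green","flat_blue","ink_bottle","poster_yellow","end_board"]:
        for r in nets.outline_of(k,s)[:3]: print(n,k,round(r["confidence"],2),np.round(r["extent"],1),end=" ")
        for r in nets.tip_of(k,s)[:3]: print("tip",round(r["confidence"],2),np.round(r["pixel"],1),end=" ")
        print()
    if n=="top":
        crop(s,181,223,75,56,10,"pics/tbin.png"); crop(s,365,218,100,60,8,"pics/tbar.png")
    else: crop(s,178,215,80,60,10,"pics/sbin.png"); crop(s,395,215,110,70,7,"pics/sbar.png")
E
```

```text
scene bin 0.71 [367.4 224.3  44.3  31.7] scene bin 0.65 [178.4 217.7  66.2  42.7] tip 0.67 [178.8 222.8] 
scene baren 0.63 [367.  211.2  22.3  30.4] scene baren 0.56 [419.9 215.7  31.   41.8] tip 0.97 [420.6 227.2] 
scene lino_block 0.64 [369.8 225.6  44.3  27.8] tip 0.76 [369.2 221.4] 
scene key_yellow 0.76 [186.6 214.8  20.6  21.3] scene key_yellow 0.67 [158.8 251.2  10.2  27.9] tip 0.84 [187.3 223.7] tip 0.66 [164.9 256.4] 
tip 0.49 [173.1 217.3] 
tip 0.58 [182.  219.1] 
scene flat_green 0.57 [195.7 218.6  11.5  12.3] tip 0.67 [196.6 228.5] 
scene flat_blue 0.64 [162.8 211.1  11.2  13.2] tip 0.57 [167.1 217.1] tip 0.33 [188.4 218. ] 
scene ink_bottle 0.83 [427.9 256.3  23.3  37.6] tip 0.68 [425.3 271.5] tip 0.19 [177.9 223.6] 
scene poster_yellow 0.85 [130.8 175.1  27.7  42.9] tip 0.95 [131.  187.8] tip 0.39 [179.5 220.3] Traceback (most recent call last):
  File "<stdin>", line 6, in <module>
ValueError: it knows: baren, bin, flat_blue, flat_green, flat_red, ink_bottle, key_white, key_yellow, lino_block, paint_box, poster_yellow
```

Run:
```python
from h import *
for n in("scene","top"):
    s=snapshot(n)
    if n=="top":
      for k in["bin","baren","lino_block","key_yellow","key_white","flat_red","flat_green","flat_blue"]:
        for r in nets.outline_of(k,s)[:3]: print(n,k,round(r["confidence"],2),np.round(r["extent"],1),end=" ")
        for r in nets.tip_of(k,s)[:3]: print("tip",round(r["confidence"],2),np.round(r["pixel"],1),end=" ")
        print()
    if n=="top":
        crop(s,181,223,75,56,10,"pics/tbin.png"); crop(s,365,218,100,60,8,"pics/tbar.png")
    else: crop(s,178,215,80,60,10,"pics/sbin.png"); crop(s,395,215,110,70,7,"pics/sbar.png")
```

```text
pics/sbin.png origin 138 185 x 10
pics/sbar.png origin 340 180 x 7
top bin 0.66 [183.3 223.6  58.   37.9] top bin 0.38 [176.4 220.8  13.3  16.5] tip 0.96 [181.9 223.9] tip 0.23 [201.5 234.6] 
top baren 0.81 [389.3 218.9  23.6  22.6] top baren 0.59 [344.9 219.2  20.5  21. ] tip 0.88 [390.5 222.2] tip 0.69 [344.1 219.3] 
top lino_block 0.64 [348.  221.6  38.   31. ] tip 0.92 [345.5 220.8] 
top key_yellow 0.45 [191.9 225.9  15.4  20.2] tip 0.64 [173.9 266.8] tip 0.47 [189.8 224.3] tip 0.18 [133.5 186.8] 
top key_white 0.72 [176.6 220.4  15.6  20. ] top key_white 0.69 [180.7 223.   59.3  41. ] top key_white 0.33 [392.1 268.5  15.6  16.4] tip 0.55 [179.  222.4] 
top flat_red 0.53 [182.9 222.8  10.   19.2] tip 0.63 [185.6 223.9] tip 0.39 [192.9 228.5] 
top flat_green 0.45 [198.9 232.2  10.2  17. ] tip 0.7 [197.9 233. ] 
top flat_blue 0.68 [170.4 221.2   7.2  16.7] tip 0.6 [170.6 220.2] 
pics/tbin.png origin 143 195 x 10
pics/tbar.png origin 315 188 x 8
```

View pics/tbin.png

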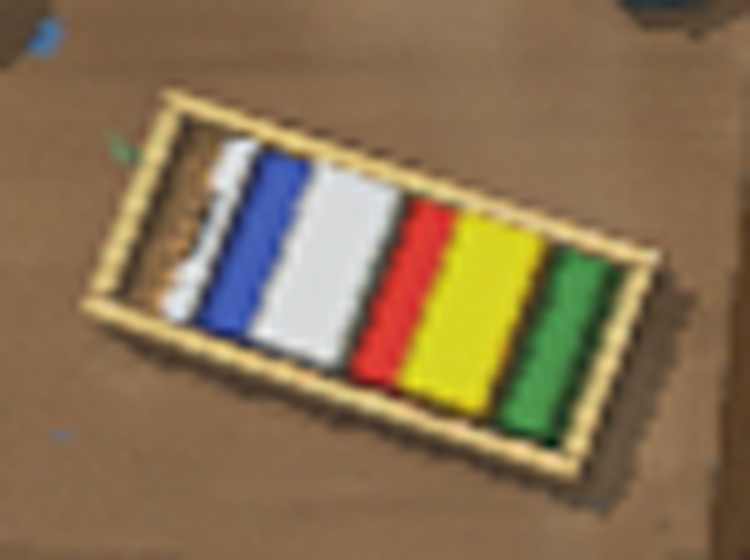

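View pics/sbin.png

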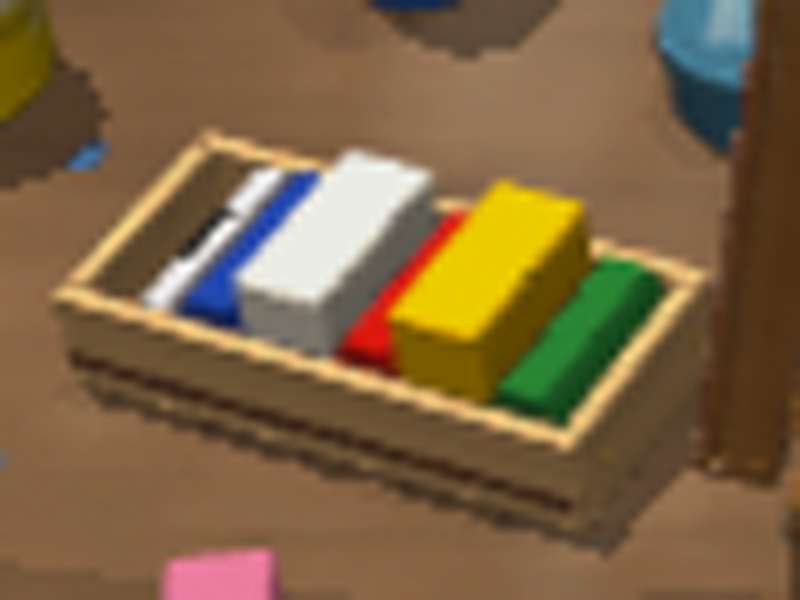

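View pics/tbar.png

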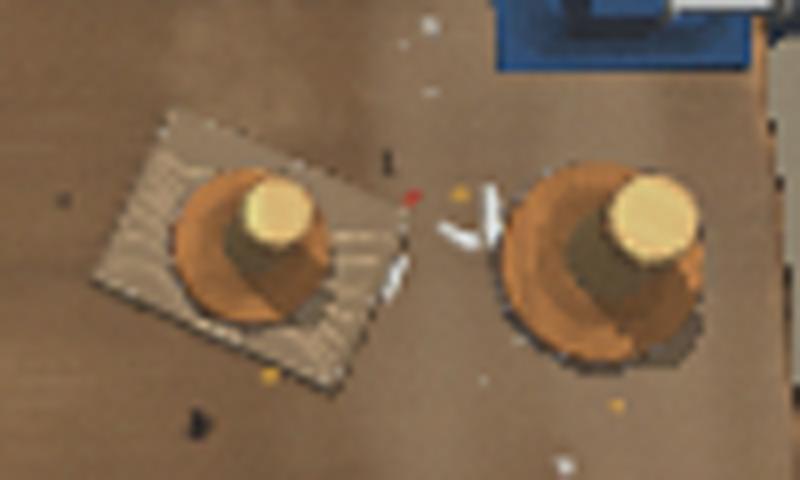

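View pics/sbar.png

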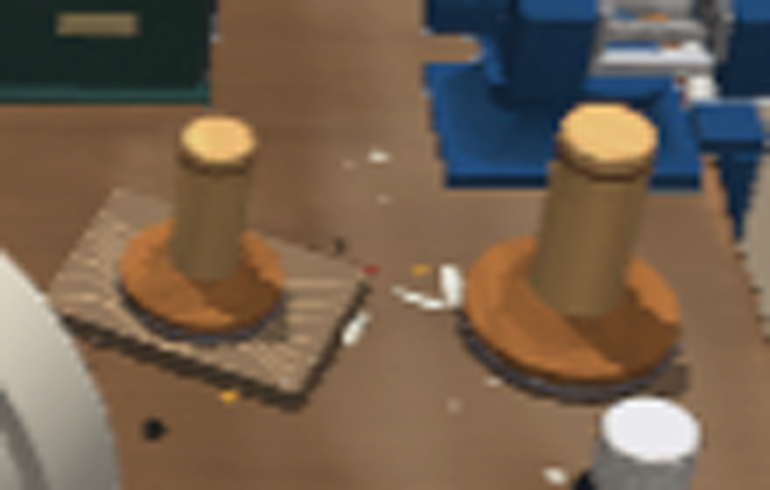

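Run:
```python
from h import *
T=snapshot("top");S=snapshot("scene")
def o(l,u0,v0,k): return np.array([[u0+a/k-.5,v0+b/k-.5] for a,b in l])
def fit(w,l,z,tp,sp):
    # corner order in (lx,ly)
    P=np.array([[a*w/2,b*l/2,z] for a,b in((1,1),(-1,1),(-1,-1),(1,-1))])
    def X(q): c,s=np.cos(q[2]),np.sin(q[2]); return P@np.array([[c,-s,0],[s,c,0],[0,0,1]]).T+np.r_[q[:2],0]
    def f(q,w=(1,1)): return np.r_[w[0]*(proj(T,X(q))-tp).ravel(),w[1]*(proj(S,X(q))-sp).ravel()]
    q0=np.r_[atz(T,tp.mean(0),z)[:2],-0.3]
    for w in((1,1),(1,0),(0,1)):
        r=least_squares(f,q0,args=(w,)); print(w,np.round(r.x,3),np.degrees(r.x[2]).round(1),"rms",np.sqrt(np.mean(r.fun**2)).round(2))
fit(72,154,31,o([(165,92),(85,305),(575,475),(658,255)],143,195,10),o([(208,133),(55,293),(568,445),(708,275)],138,185,10))
fit(75,100,9,o([(172,108),(95,280),(335,392),(405,210)],315,188,8),o([(115,190),(50,305),(298,400),(370,285)],340,180,7))
for s,a,b,c,d in((T,"top",o([(279,211)],315,188,8)[0],o([(251,245)],315,188,8)[0],0),(S,"scene",o([(218,138)],340,180,7)[0],o([(201,270)],340,180,7)[0],0)):
    print(a,"handle top",atz(s,b,83).round(1),"disc",atz(s,c,18).round(1))
# handle by triangulation of top centre
def g(X): return np.r_[proj(T,X)[0]-o([(279,211)],315,188,8)[0],proj(S,X)[0]-o([(218,138)],340,180,7)[0]]
r=least_squares(g,[600,-100,83.]);print(r.x,r.fun)
for k,z,n in(("ink_bottle",0,S),("poster_yellow",0,S),("ink_bottle",0,T),("poster_yellow",0,T)):
    t=nets.tip_of(k,n)
    if t: print(k,atz(n,t[0]["pixel"],0).round(0),t[0]["confidence"])
t=nets.outline_of("paint_box",T)
if t: print(t[0]["extent"],t[0]["confidence"])
for p in((230,153),(218,250),(236,152),(288,172),(286,260)): print(p,atz(T,p,52).round(0),atz(T,p,245).round(0))
```

```text
(1, 1) [ 4.40734e+02  3.23854e+02 -3.55000e-01] -20.4 rms 0.65
(1, 0) [ 4.41138e+02  3.21612e+02 -3.50000e-01] -20.1 rms 0.3
(0, 1) [ 4.40688e+02  3.25620e+02 -3.61000e-01] -20.7 rms 0.23
(1, 1) [ 446.93  -174.25    -0.461] -26.4 rms 0.79
(1, 0) [ 447.864 -175.844   -0.448] -25.7 rms 0.29
(0, 1) [ 445.347 -172.989   -0.474] -27.2 rms 0.57
top handle top [ 446.7 -174.5   83. ] disc [ 446.9 -174.2   18. ]
scene handle top [ 446.  -169.8   83. ] disc [ 448.  -170.1   18. ]
[ 446.83413545 -171.8451186    82.54020553] [-0.93964055  0.01104154  0.79944801 -0.06231239]
ink_bottle [ 288. -294.    0.] 0.96
poster_yellow [563. 469.   0.] 0.57
ink_bottle [ 294. -301.    0.] 0.46
poster_yellow [557. 472.   0.] 0.94
[393.0, 267.1, 16.2, 8.9] 0.73
(230, 153) [646. 170.  52.] [583. 158. 245.]
(218, 250) [354. 207.  52.] [328. 191. 245.]
(236, 152) [649. 152.  52.] [586. 142. 245.]
(288, 172) [584.  -3.  52.] [529.   8. 245.]
(286, 260) [321.  11.  52.] [299.  19. 245.]
```

Run:
```python
from h import *
T=snapshot("top");S=snapshot("scene")
def o(l,u0,v0,k): return np.array([[u0+a/k-.5,v0+b/k-.5] for a,b in l])
a=o([(653,217)],315,188,8)[0]; b=o([(607,133)],340,180,7)[0]
g=lambda X:np.r_[proj(T,X)[0]-a,proj(S,X)[0]-b]
r=least_squares(g,[440,-300,100.]);print("big handle top",r.x,r.fun)
a=o([(600,262)],315,188,8)[0];print("disc",atz(T,a,8))
# press (blue thing) nearest point etc
for p in [(377,195),(378,177),(318,182),(353,182)]: print(p,atz(T,p,0).round(),atz(T,p,60).round())
```

```text
big handle top [ 439.80541936 -304.34067394   93.54246768] [-0.84470295 -0.04076209  0.70681695 -0.06080591]
disc [ 439.54046012 -307.59699544    8.        ]
(377, 195) [ 521. -276.    0.] [ 506. -263.   60.]
(378, 177) [ 578. -283.    0.] [ 561. -269.   60.]
(318, 182) [565. -97.   0.] [549. -90.  60.]
(353, 182) [ 563. -205.    0.] [ 547. -194.   60.]
```

Call:
move_arm(increments=[[[0, 0, -40], [0, 0, -1.5], 91.8], [[0, 0, -35], [0, 0, 0], 91.8], [[-39.5, -39, 0], [0, 0, 0], 91.8], [[-39.5, -39, 0], [0, 0, 0], 91.8], [[-39.5, -39, 0], [0, 0, 0], 91.8], [[-39.5, -39, 0], [0, 0, 0], 91.8], [[-39.5, -39, 0], [0, 0, 0], 91.8], [[-39.5, -39, 0], [0, 0, 0], 91.8], [[-39.5, -39, 0], [0, 0, 0], 91.8], [[-39.5, -39, 0], [0, 0, 0], 91.8]], newtons=40)

```text
t: 3.8
eef_pos: [430.6, 198.6, 302.1]
tool_rot: [0.177, 0.984, 0.0, 0.0]
contact_force: [0.5, 0.8, 0.6]
width: 91.8
```

Call:
move_arm(increments=[[[-20.7, -48.8, 0], [0, 0, 0], 70], [[-20.7, -48.8, 0], [0, 0, 0], 70], [[-20.7, -48.8, 0], [0, 0, 0], 70], [[-20.7, -48.8, 0], [0, 0, 0], 70], [[-20.7, -48.8, 0], [0, 0, 0], 70], [[-20.7, -48.8, 0], [0, 0, 0], 70], [[-20.7, -48.8, 0], [0, 0, 0], 70], [[0, 0, 50], [0, 0, 0], 70], [[0, 0, 50], [0, 0, 0], 70], [[0, 0, 50], [0, 0, 0], 70]])

```text
t: 5.05
eef_pos: [446.8, -170.6, 150.7]
tool_rot: [0.177, 0.984, -0.0, 0.001]
contact_force: [0.9, 0.9, -0.3]
width: 70.3
```

```bash
cat >> h.py <<'E'
from scipy.spatial.transform import Rotation as Rn
def tod(x,y,z,o=None):
    o=o or readout.observe(); d=np.array([x,y,z])-o["eef_pos"]
    return Rn.from_quat(o["tool_rot"]).as_matrix().T@d
def st():
    o=readout.observe(); R=Rn.from_quat(o["tool_rot"]).as_matrix()
    print("t",round(o["t"],2),"pos",o["eef_pos"].round(1),"F",o["contact_force"].round(1),"M",o["wrist_torque"].round(2),"w",round(o["width"],1),"xt",R[:,0].round(3),"zt",R[:,2].round(3)); return o
E
python3 - <<'E'
from h import *
T=snapshot("top");S=snapshot("scene")
o=st();print(tod(446.8,-172,42),o["joint_pos"].round(2))
crop(T,345,218,90,60,8,"pics/t2.png",proj(T,[[446.8,-172,83],[446.8,-172,19]])); crop(S,365,205,100,80,7,"pics/s2.png",proj(S,[[446.8,-172,83]]))
E
```

```text
t 5.15 pos [ 442.3 -169.   147.4] F [-0.9 -0.1  0.2] M [ 0.03  0.1  -0.02] w 70.1 xt [-0.937  0.349  0.01 ] zt [-0.01   0.003 -1.   ]
[ -6.28239437  -1.19436815 105.30616151] [ 0.17  0.27  0.15  2.06 -0.06  0.82  1.57]
pics/t2.png origin 300 188 x 8
pics/s2.png origin 315 165 x 7
```

View pics/t2.png

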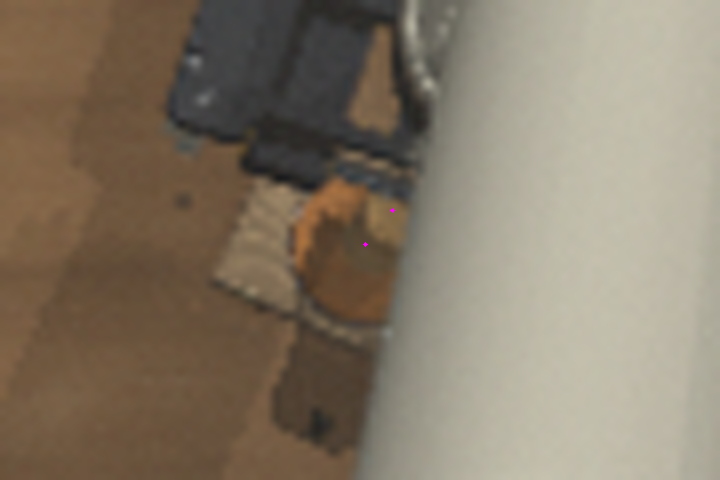

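View pics/s2.png

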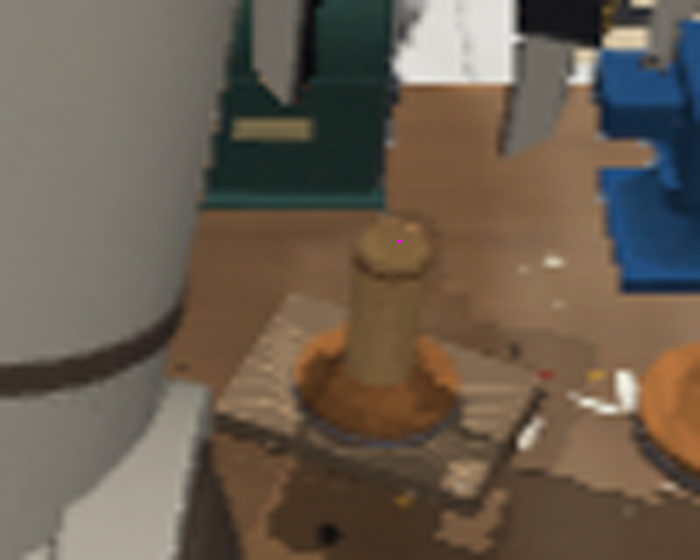

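The baren is still standing with clear space between the open fingers, and the marked handle top falls on it. I'll let the arm settle, then go down.

Call:
move_arm(increments=[[[0, 0, 0], [0, 0, 0], 70], [[0, 0, 0], [0, 0, 0], 70]])

```text
t: 5.4
eef_pos: [448.4, -171.0, 154.1]
tool_rot: [0.177, 0.984, -0.0, 0.002]
contact_force: [0.1, -1.2, 0.1]
width: 69.7
```

Run:
```python
from h import *
st();print(tod(446.8,-172,42))
```

```text
t 5.4 pos [ 448.4 -171.   154.1] F [ 0.1 -1.2  0.1] M [-0.03  0.03 -0.03] w 69.7 xt [-0.937  0.349 -0.004] zt [ 0.004 -0.001 -1.   ]
[  1.6504789   -1.59784155 112.0563434 ]
```

Call:
move_arm(increments=[[[0.5, -1, 35], [0, 0, 0], 70], [[0.5, 0, 35], [0, 0, 0], 70], [[0, 0, 25], [0, 0, 0], 70], [[0, 0, 15], [0, 0, 0], 70], [[0, 0, 0], [0, 0, 0], 70], [[0, 0, 0], [0, 0, 0], 70]])

```text
t: 6.15
eef_pos: [446.3, -171.4, 42.9]
tool_rot: [0.177, 0.984, -0.0, 0.001]
contact_force: [-0.3, -0.1, 0.8]
width: 69.8
```

Run:
```python
from h import *
st();print(tod(446.8,-172,42))
S=snapshot("scene")
crop(S,365,205,100,80,7,"pics/s3.png")
```

```text
t 6.15 pos [ 446.3 -171.4   42.9] F [-0.3 -0.1  0.8] M [ 0.04 -0.    0.01] w 69.8 xt [-0.937  0.349 -0.002] zt [ 0.002 -0.001 -1.   ]
[-0.6529667  -0.43078629  0.89756142]
pics/s3.png origin 315 165 x 7
```

View pics/s3.png

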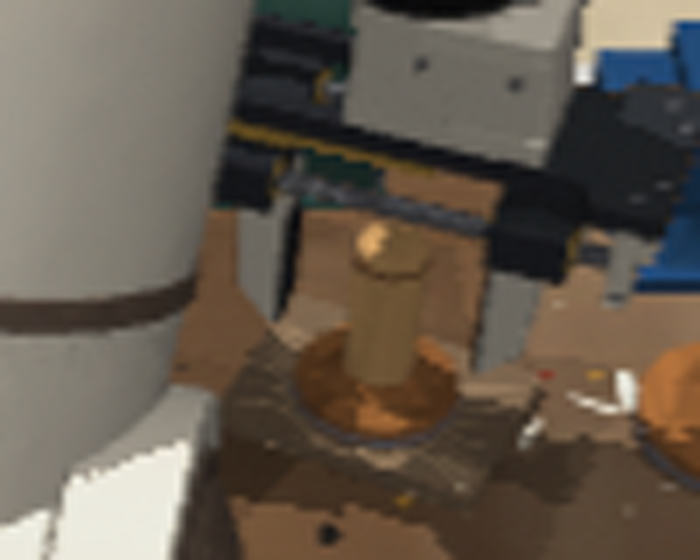

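The fingers straddle the handle with it roughly centred, so I'll close.

Call:
move_arm(increments=[[[0, 0, 0], [0, 0, 0], 40], [[0, 0, 0], [0, 0, 0], 30], [[0, 0, 0], [0, 0, 0], 20], [[0, 0, 0], [0, 0, 0], 15], [[0, 0, 0], [0, 0, 0], 15], [[0, 0, 0], [0, 0, 0], 15]], newtons=50)

```text
t: 6.95
eef_pos: [445.2, -171.0, 41.7]
tool_rot: [0.177, 0.984, 0.0, -0.0]
contact_force: [-0.4, 0.6, -0.2]
width: 25.2
```

Run:
```python
from h import *
st()
```

```text
t 6.95 pos [ 445.2 -171.    41.7] F [-0.4  0.6 -0.2] M [ 0.02  0.04 -0.03] w 25.2 xt [-0.937  0.349  0.   ] zt [-0.  0. -1.]
```

Call:
move_arm(increments=[[[0, 0, -10], [0, 0, 0], 15], [[0, 0, -40], [0, 0, 0], 15], [[0, 0, -50], [0, 0, 0], 15], [[0, 0, -50], [0, 0, 0], 15], [[0, 0, -50], [0, 0, 0], 15], [[0, 0, -50], [0, 0, 0], 15], [[0, 0, -20], [0, 0, 0], 15], [[0, 0, 0], [0, 0, 0], 15], [[0, 0, 0], [0, 0, 0], 15]])

```text
t: 8.07
eef_pos: [444.3, -170.7, 310.6]
tool_rot: [0.177, 0.984, 0.0, -0.001]
contact_force: [0.2, 0.5, -2.1]
width: 25.6
```

Run:
```python
from h import *
st()
# target over key_yellow
c=np.array([440.7,323.8]);a=-.355
y=np.array([-np.sin(a),np.cos(a)])
print("ydir",y)
# key positions from top image
T=snapshot("top");S=snapshot("scene")
for n,s in(("T",T),("S",S)):
  for k in("key_yellow","key_white"):
    for r in nets.outline_of(k,s):
        if r["confidence"]<.4: continue
        m=np.argwhere(r["pixels"]).mean(0)[::-1]; X=atz(s,m,48 if n=="T" else 42); print(n,k,round(r["confidence"],2),m.round(1),X.round(1),"bin y",((X[:2]-c)@y).round(1),"bin x",((X[:2]-c)@[y[1],-y[0]]).round(1))
crop(S,330,130,150,110,5,"pics/s4.png")
```

```text
t 8.07 pos [ 444.3 -170.7  310.6] F [ 0.2  0.5 -2.1] M [ 0.05  0.   -0.04] w 25.6 xt [-0.937  0.349  0.002] zt [-0.002  0.001 -1.   ]
ydir [0.34759037 0.93764649]
T key_yellow 0.56 [190.9 226.4] [426. 286.  48.] bin y -40.5 bin x -0.7
T key_yellow 0.49 [175.5 267.2] [307.7 329.3  48. ] bin y -41.1 bin x -126.7
T key_white 0.62 [175.8 221.4] [441.7 330.   48. ] bin y 6.1 bin x -1.2
S key_yellow 0.85 [186.2 213.9] [425.2 293.8  42. ] bin y -33.5 bin x -4.1
S key_yellow 0.55 [159.9 252.6] [288.2 330.5  42. ] bin y -46.8 bin x -145.3
S key_white 0.65 [171. 210.] [438.8 335.7  42. ] bin y 10.5 bin x -5.9
pics/s4.png origin 255 75 x 5
```

View pics/s4.png

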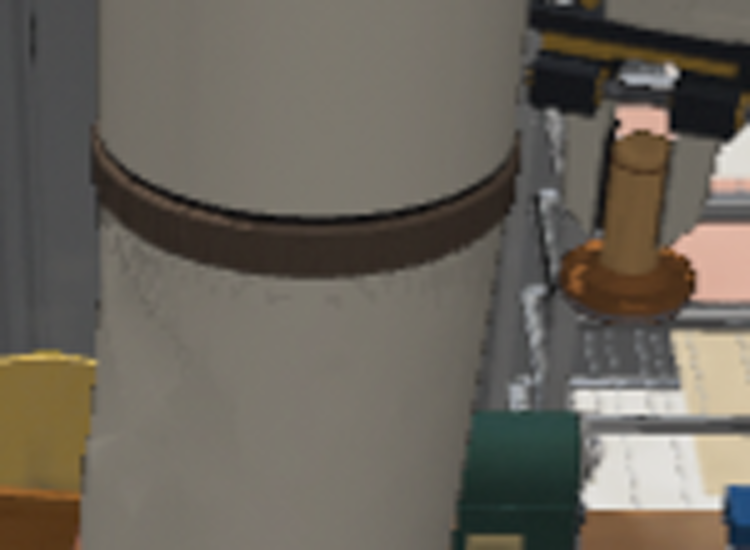

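The baren hangs straight in the gripper, with about 2 N of weight. I'm carrying it over the lid.

Call:
move_arm(increments=[[[10, 25, 0], [0, 0, 0], 15], [[18, 43, 0], [0, 0, 0], 15], [[20, 48, 0], [0, 0, 0], 15], [[20, 48, 0], [0, 0, 0], 15], [[20, 48, 0], [0, 0, 0], 15], [[20, 48, 0], [0, 0, 0], 15], [[20, 48, 0], [0, 0, 0], 15], [[20, 48, 0], [0, 0, 0], 15], [[18, 43, 0], [0, 0, 0], 15], [[10, 24, 0], [0, 0, 0], 15]])

```text
t: 9.62
eef_pos: [427.0, 289.7, 311.3]
tool_rot: [0.176, 0.984, 0.0, -0.001]
contact_force: [0.2, -0.1, -1.5]
width: 25.3
```

Call:
move_arm(increments=[[[0, 0, 40], [0, 0, 0], 15], [[0, 0, 50], [0, 0, 0], 15], [[0, 0, 50], [0, 0, 0], 15], [[0, 0, 20], [0, 0, 0], 15], [[0, 0, 0], [0, 0, 0], 15], [[0, 0, 0], [0, 0, 0], 15]])

```text
t: 10.38
eef_pos: [428.6, 287.4, 152.6]
tool_rot: [0.177, 0.984, 0.001, 0.0]
contact_force: [0.4, 0.1, -0.4]
width: 25.3
```

Run:
```python
from h import *
o=st();print(tod(427,287,100),o["joint_pos"].round(2))
S=snapshot("scene");T=snapshot("top")
crop(S,185,190,110,80,7,"pics/s5.png");crop(T,185,222,110,80,7,"pics/t5.png")
```

```text
t 10.38 pos [428.6 287.4 152.6] F [ 0.4  0.1 -0.4] M [ 0.05 -0.   -0.01] w 25.3 xt [-0.937  0.349 -0.001] zt [ 0.001  0.001 -1.   ]
[ 1.42072518 -0.98815135 52.57767163] [-0.41  0.34 -0.27  1.96  0.12  0.86  0.47]
pics/s5.png origin 130 150 x 7
pics/t5.png origin 130 182 x 7
```

View pics/s5.png

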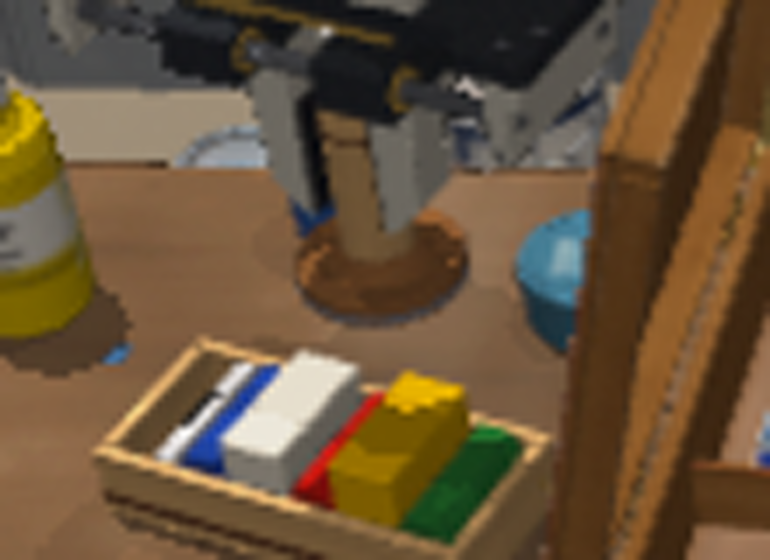

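View pics/t5.png

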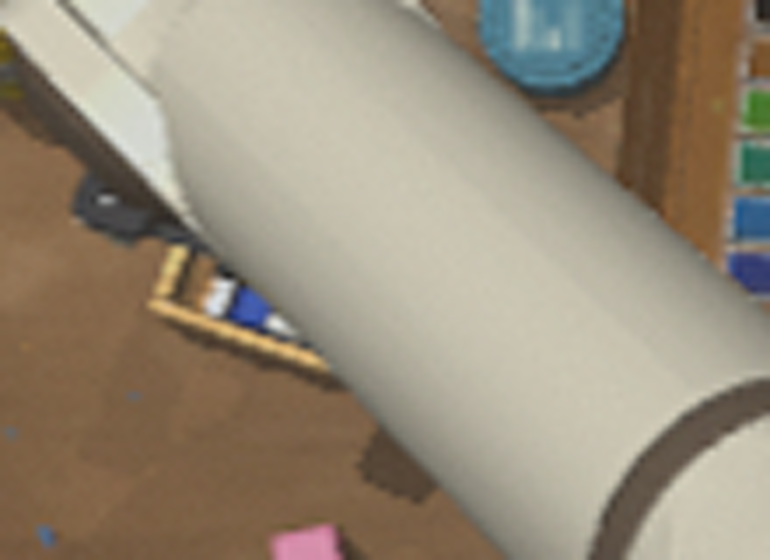

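Run:
```python
import cv2
a=cv2.imread("pics/top0.png")[140:270,200:300];cv2.imwrite("pics/lt.png",cv2.resize(a,None,fx=4.5,fy=4.5,interpolation=cv2.INTER_CUBIC))
a=cv2.imread("pics/scene0.png")[140:260,195:295];cv2.imwrite("pics/ls.png",cv2.resize(a,None,fx=4.5,fy=4.5,interpolation=cv2.INTER_CUBIC))
from h import *
S=snapshot("scene")
p=(130+382/7-.5,150+265/7-.5)
for z in(122,126,130):
    X=atz(S,p,z)[:2]; print(z,X.round(1))
```

```text
122 [433.5 289.4]
126 [428.6 287.9]
130 [423.7 286.4]
```

View pics/lt.png

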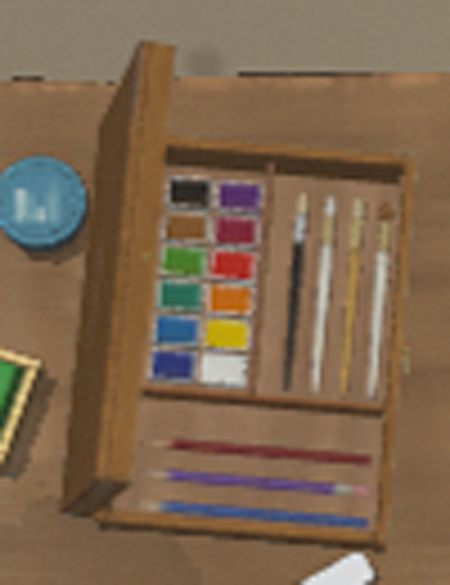

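View pics/ls.png

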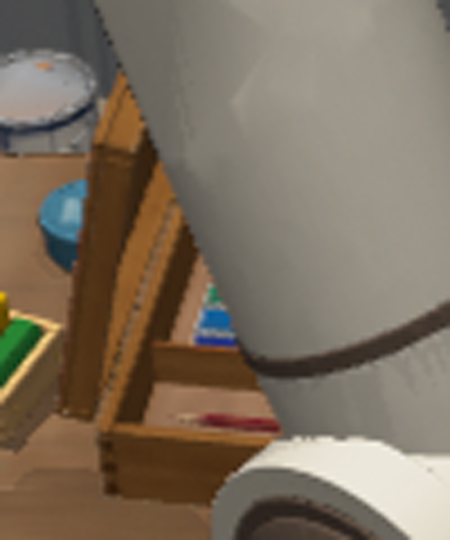

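Run:
```python
from h import *
S=snapshot("scene");T=snapshot("top")
print("top near TL",atz(T,(200+102/4.5,140+480/4.5),245).round(),"top far TL",atz(T,(200+140/4.5,140+42/4.5),245).round(),"bot near",atz(T,(200+65/4.5,140+512/4.5),30).round(), "bot far",atz(T,(200+100/4.5,140+125/4.5),30).round())
print("scene near top-left",atz(S,(195+95/4.5,140+150/4.5),245).round(),"scene near bot-left",atz(S,(195+62/4.5,140+412/4.5),30).round())
```

```text
top near TL [336. 179. 245.] top far TL [593. 155. 245.] bot near [346. 219.  30.] bot far [607. 195.  30.]
scene near top-left [331. 184. 245.] scene near bot-left [375. 230.  30.]
```

The left face of the lid (about y 190 at z 150) would be too close to the 190 mm gripper body at tamping height. I'll turn the tool so the jaw axis runs nearly parallel to the lid before going down.

Call:
move_arm(increments=[[[0, 0, 0], [0, 0, 10], 15], [[0, 0, 0], [0, 0, 10], 15], [[0, 0, 0], [0, 0, 10], 15], [[0, 0, 0], [0, 0, 10], 15], [[0, 0, 0], [0, 0, 10], 15], [[0, 0, 0], [0, 0, 0], 15], [[0, 0, 0], [0, 0, 0], 15]])

```text
t: 11.5
eef_pos: [428.0, 287.0, 152.0]
tool_rot: [0.575, 0.818, 0.0, 0.0]
contact_force: [0.6, 0.6, -1.0]
width: 25.5
```

Run:
```python
from h import *
o=st();print(tod(427,287,100),o["joint_pos"].round(2))
```

```text
t 11.5 pos [428. 287. 152.] F [ 0.6  0.6 -1. ] M [-0.11  0.09  0.  ] w 25.5 xt [-0.338  0.941  0.   ] zt [ 0.  0. -1.]
[ 0.34381005 -0.98991913 52.03169756] [-0.55  0.33 -0.11  1.96  0.05  0.85 -0.34]
```

Call:
move_arm(increments=[[[0, -1, 25], [0, 0, 0], 15], [[0, 0, 20], [0, 0, 0], 15], [[0, 0, 8], [0, 0, 0], 15], [[0, 0, 3], [0, 0, 0], 15], [[0, 0, 0], [0, 0, 0], 15], [[0, 0, 0], [0, 0, 0], 15]])

```text
t: 12.25
eef_pos: [427.5, 286.9, 96.4]
tool_rot: [0.577, 0.817, 0.001, 0.0]
contact_force: [-0.6, 0.2, -0.3]
width: 25.4
```

Run:
```python
from h import *
o=st()
S=snapshot("scene")
crop(S,185,195,110,80,7,"pics/s6.png")
```

```text
t 12.25 pos [427.5 286.9  96.4] F [-0.6  0.2 -0.3] M [-0.09  0.02  0.03] w 25.4 xt [-0.335  0.942  0.   ] zt [ 0.001  0.001 -1.   ]
pics/s6.png origin 130 155 x 7
```

View pics/s6.png

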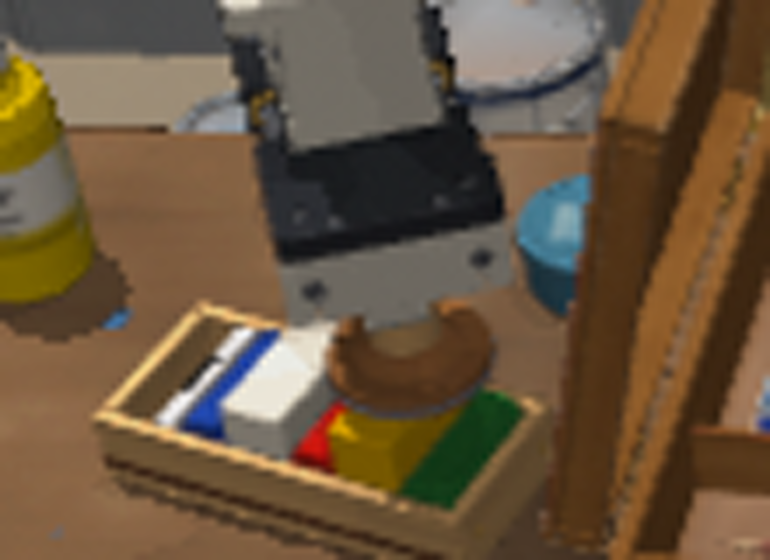

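Call:
move_arm(increments=[[[0, 0, 3], [0, 0, 0], 15], [[0, 0, 3], [0, 0, 0], 15], [[0, 0, 2], [0, 0, 0], 15], [[0, 0, 0], [0, 0, 0], 15]])

```text
t: 12.8
eef_pos: [426.8, 286.4, 87.4]
tool_rot: [0.577, 0.817, -0.0, -0.0]
contact_force: [-0.6, 0.3, -1.1]
width: 25.4
```

Call:
move_arm(increments=[[[0, 0, 1], [0, 0, 0], 15], [[0, 0, 1], [0, 0, 0], 15], [[0, 0, 0], [0, 0, 0], 15]])

```text
t: 13.18
eef_pos: [426.9, 286.5, 85.6]
tool_rot: [0.577, 0.817, -0.0, -0.0]
contact_force: [-0.0, 0.9, -0.9]
width: 25.4
```

Call:
move_arm(increments=[[[0, 0, 1], [0, 0, 0], 15], [[0, 0, 1], [0, 0, 0], 15], [[0, 0, 0], [0, 0, 0], 15]])

```text
t: 13.55
eef_pos: [427.2, 286.7, 83.9]
tool_rot: [0.577, 0.817, 0.0, 0.0]
contact_force: [0.9, 0.3, 0.2]
width: 25.5
```

Call:
move_arm(increments=[[[0, 0, 1], [0, 0, 0], 15], [[0, 0, 0.5], [0, 0, 0], 15], [[0, 0, 0], [0, 0, 0], 15]])

```text
t: 13.92
eef_pos: [427.6, 287.1, 82.6]
tool_rot: [0.577, 0.817, 0.001, 0.0]
contact_force: [0.9, 1.0, 2.8]
width: 25.3
```

Call:
move_arm(increments=[[[0, 0, 1], [0, 0, 0], 15], [[0, 0, 0], [0, 0, 0], 15]])

```text
t: 14.18
eef_pos: [427.5, 287.0, 81.5]
tool_rot: [0.577, 0.817, 0.001, 0.0]
contact_force: [0.5, 1.3, 5.2]
width: 25.3
```

Call:
move_arm(increments=[[[0, 0, 1], [0, 0, 0], 15], [[0, 0, 0], [0, 0, 0], 15]])

```text
t: 14.42
eef_pos: [427.0, 286.4, 80.2]
tool_rot: [0.577, 0.817, -0.0, 0.0]
contact_force: [0.9, 1.8, 2.9]
width: 25.1
```

Call:
move_arm(increments=[[[0, 0, 1], [0, 0, 0], 15], [[0, 0, 1], [0, 0, 0], 15], [[0, 0, 0], [0, 0, 0], 15]])

```text
t: 14.8
eef_pos: [425.7, 285.1, 77.1]
tool_rot: [0.577, 0.817, -0.002, -0.0]
contact_force: [-0.2, 0.2, -1.5]
width: 25.7
```

Call:
move_arm(increments=[[[0, 0, 1], [0, 0, 0], 15], [[0, 0, 1], [0, 0, 0], 15], [[0, 0, 0], [0, 0, 0], 15]])

```text
t: 15.18
eef_pos: [426.8, 286.3, 75.9]
tool_rot: [0.577, 0.817, -0.0, -0.0]
contact_force: [0.3, -0.4, -1.0]
width: 25.2
```

Call:
move_arm(increments=[[[0, 0, 0.8], [0, 0, 0], 15], [[0, 0, 0], [0, 0, 0], 15]])

```text
t: 15.42
eef_pos: [427.0, 286.4, 75.4]
tool_rot: [0.577, 0.817, -0.0, -0.0]
contact_force: [0.3, -0.5, -1.4]
width: 24.8
```

Call:
move_arm(increments=[[[0, 0, 0.8], [0, 0, 0], 15], [[0, 0, 0], [0, 0, 0], 15]])

```text
t: 15.68
eef_pos: [427.0, 286.5, 74.6]
tool_rot: [0.577, 0.817, -0.0, -0.0]
contact_force: [-0.5, 1.2, -1.0]
width: 25.0
```

The resistance has gone, so I'll look.

Run:
```python
from h import *
o=st()
S=snapshot("scene")
crop(S,180,205,90,66,8,"pics/s7.png")
```

```text
t 15.68 pos [427.  286.5  74.6] F [-0.5  1.2 -1. ] M [-0.07  0.05  0.01] w 25.0 xt [-0.335  0.942  0.   ] zt [-0.  0. -1.]
pics/s7.png origin 135 172 x 8
```

View pics/s7.png

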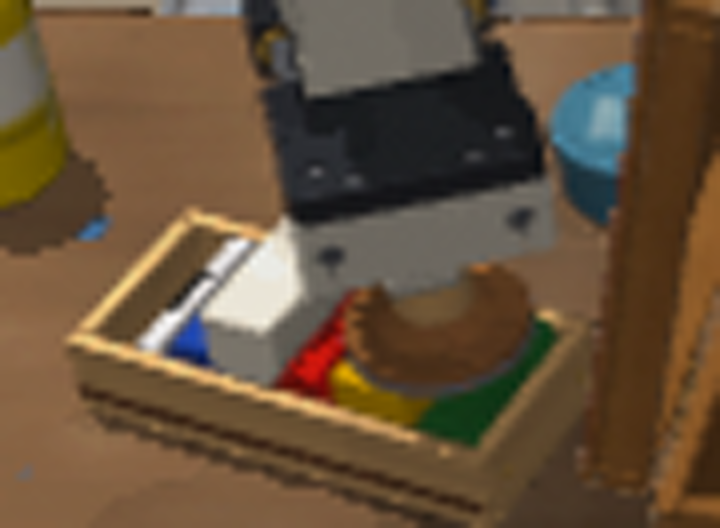

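Yellow has snapped down and white has ridden up, as the task text foretold. I'll carry on gently to find yellow's stop.

Call:
move_arm(increments=[[[0, 0, 0.8], [0, 0, 0], 15], [[0, 0, 0], [0, 0, 0], 15]])

```text
t: 15.98
eef_pos: [427.0, 286.5, 73.8]
tool_rot: [0.577, 0.817, -0.0, -0.0]
contact_force: [-0.0, 0.4, -0.8]
width: 25.2
```

Call:
move_arm(increments=[[[0, 0, 0.8], [0, 0, 0], 15], [[0, 0, 0], [0, 0, 0], 15]])

```text
t: 16.23
eef_pos: [427.0, 286.5, 73.0]
tool_rot: [0.577, 0.817, -0.0, -0.0]
contact_force: [0.1, 0.2, -1.5]
width: 25.3
```

Call:
move_arm(increments=[[[0, 0, 0.8], [0, 0, 0], 15], [[0, 0, 0], [0, 0, 0], 15]])

```text
t: 16.48
eef_pos: [427.1, 286.6, 72.8]
tool_rot: [0.577, 0.817, 0.0, 0.0]
contact_force: [-1.8, -0.6, 5.1]
width: 25.2
```

Call:
move_arm(increments=[[[0, 0, 0.8], [0, 0, 0], 15], [[0, 0, 0], [0, 0, 0], 15]])

```text
t: 16.73
eef_pos: [427.1, 286.6, 72.8]
tool_rot: [0.577, 0.817, 0.0, 0.0]
contact_force: [-3.5, -2.0, 12.5]
width: 25.2
```

Call:
move_arm(increments=[[[0, 0, 0.4], [0, 0, 0], 15], [[0, 0, 0], [0, 0, 0], 15]])

```text
t: 16.98
eef_pos: [427.1, 286.7, 72.8]
tool_rot: [0.577, 0.817, 0.0, 0.0]
contact_force: [-5.0, -2.9, 16.4]
width: 25.4
```

Call:
move_arm(increments=[[[0, 0, 0], [0, 0, 0], 15], [[0, 0, 0], [0, 0, 0], 15], [[0, 0, 0], [0, 0, 0], 15], [[0, 0, 0], [0, 0, 0], 15]])

```text
t: 17.48
eef_pos: [427.2, 286.7, 72.8]
tool_rot: [0.577, 0.817, 0.0, 0.0]
contact_force: [-4.8, -3.1, 17.0]
width: 25.5
```

Run:
```python
from h import *
o=st()
```

```text
t 17.48 pos [427.2 286.7  72.8] F [-4.8 -3.1 17. ] M [-0.82  1.18  0.04] w 25.5 xt [-0.335  0.942 -0.   ] zt [ 0.  0. -1.]
```

Call:
move_arm(increments=[[[0, 0, -2], [0, 0, 0], 15], [[0, 0, -20], [0, 0, 0], 15], [[0, 0, -35], [0, 0, 0], 15], [[0, 0, -20], [0, 0, 0], 15], [[0, 0, 0], [0, 0, 0], 15]])

```text
t: 18.1
eef_pos: [428.1, 287.3, 149.3]
tool_rot: [0.577, 0.817, 0.002, 0.001]
contact_force: [-0.8, -0.2, -1.5]
width: 25.1
```

Run:
```python
from h import *
o=st(); print(tod(447,340.7,110))
S=snapshot("scene")
crop(S,180,205,90,66,8,"pics/s8.png")
```

```text
t 18.1 pos [428.1 287.3 149.3] F [-0.8 -0.2 -1.5] M [-0.02  0.09 -0.  ] w 25.1 xt [-0.335  0.942  0.001] zt [ 0.003  0.002 -1.   ]
[43.99402198 35.53823659 39.50626662]
pics/s8.png origin 135 172 x 8
```

View pics/s8.png

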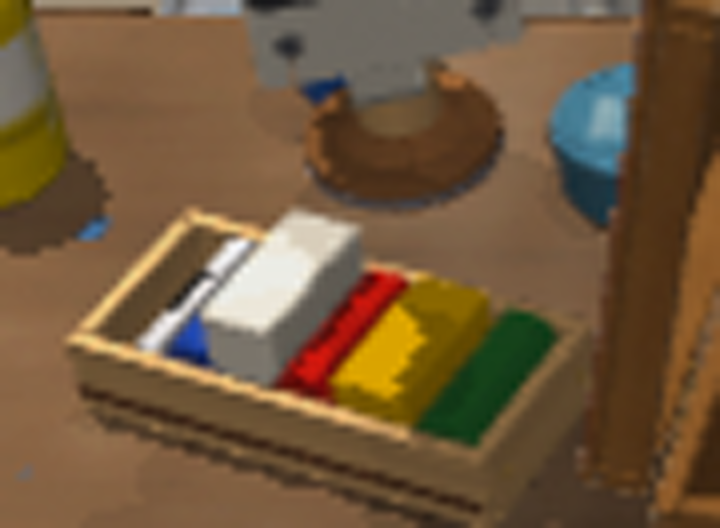

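Run:
```python
from h import *
S=snapshot("scene");c=np.array([440.7,325.6]);y=np.array([.3476,.9376])
for z in(54,57,60):
  X=atz(S,(135+283/8-.5,172+270/8-.5),z)[:2]-c;print(z,(X@y).round(1),(X@[y[1],-y[0]]).round(1))
```

```text
54 12.4 -1.4
57 10.0 -4.2
60 7.7 -7.0
```

Call:
move_arm(increments=[[[22, 17, 0], [0, 0, 0], 15], [[22, 18, 0], [0, 0, 0], 15], [[0, 0, 20], [0, 0, 0], 15], [[0, 0, 20], [0, 0, 0], 15], [[0, 0, 8], [0, 0, 0], 15], [[0, 0, 0], [0, 0, 0], 15], [[0, 0, 0], [0, 0, 0], 15]])

```text
t: 19.08
eef_pos: [445.5, 339.9, 100.4]
tool_rot: [0.577, 0.817, 0.0, 0.0]
contact_force: [-0.3, 0.4, -0.9]
width: 25.1
```

Run:
```python
from h import *
o=st(); 
S=snapshot("scene")
crop(S,180,205,90,66,8,"pics/s9.png")
```

```text
t 19.07 pos [445.5 339.9 100.4] F [-0.3  0.4 -0.9] M [-0.08  0.05  0.02] w 25.1 xt [-0.335  0.942  0.   ] zt [ 0.001  0.    -1.   ]
pics/s9.png origin 135 172 x 8
```

View pics/s9.png

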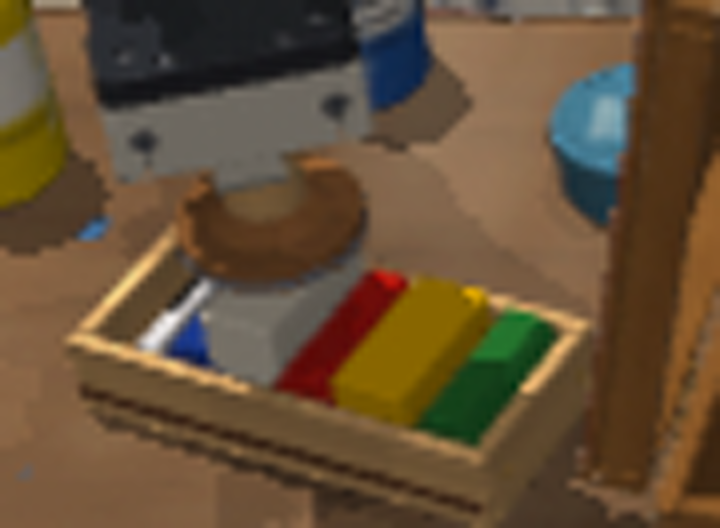

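Call:
move_arm(increments=[[[-1, -3, 2], [0, 0, 0], 15], [[0, 0, 2], [0, 0, 0], 15], [[0, 0, 1], [0, 0, 0], 15], [[0, 0, 0], [0, 0, 0], 15]])

```text
t: 19.62
eef_pos: [442.7, 337.7, 95.0]
tool_rot: [0.577, 0.817, -0.0, -0.0]
contact_force: [-0.7, -0.3, -1.0]
width: 25.6
```

Call:
move_arm(increments=[[[0, 0, 1], [0, 0, 0], 15], [[0, 0, 1], [0, 0, 0], 15], [[0, 0, 0], [0, 0, 0], 15]])

```text
t: 20.0
eef_pos: [442.7, 337.7, 92.9]
tool_rot: [0.577, 0.817, -0.0, -0.0]
contact_force: [-0.5, -0.5, -1.6]
width: 25.5
```

Call:
move_arm(increments=[[[0, 0, 1], [0, 0, 0], 15], [[0, 0, 1], [0, 0, 0], 15], [[0, 0, 0], [0, 0, 0], 15]])

```text
t: 20.38
eef_pos: [442.7, 337.7, 90.9]
tool_rot: [0.577, 0.817, -0.0, -0.0]
contact_force: [0.2, -0.6, -1.0]
width: 25.2
```

Call:
move_arm(increments=[[[0, 0, 1], [0, 0, 0], 15], [[0, 0, 1], [0, 0, 0], 15], [[0, 0, 0], [0, 0, 0], 15]])

```text
t: 20.75
eef_pos: [442.7, 337.7, 88.9]
tool_rot: [0.577, 0.817, -0.0, -0.0]
contact_force: [-0.5, 0.4, -1.5]
width: 25.2
```

Call:
move_arm(increments=[[[0, 0, 1], [0, 0, 0], 15], [[0, 0, 0.5], [0, 0, 0], 15], [[0, 0, 0], [0, 0, 0], 15]])

```text
t: 21.12
eef_pos: [442.7, 337.7, 87.5]
tool_rot: [0.577, 0.817, -0.0, -0.0]
contact_force: [-0.3, 0.2, -0.2]
width: 25.0
```

Call:
move_arm(increments=[[[0, 0, 1], [0, 0, 0], 15], [[0, 0, 0], [0, 0, 0], 15]])

```text
t: 21.38
eef_pos: [442.7, 337.7, 86.4]
tool_rot: [0.577, 0.817, -0.0, -0.0]
contact_force: [0.3, 0.6, -1.0]
width: 25.4
```

Call:
move_arm(increments=[[[0, 0, 1], [0, 0, 0], 15], [[0, 0, 0], [0, 0, 0], 15]])

```text
t: 21.62
eef_pos: [442.9, 337.9, 85.9]
tool_rot: [0.577, 0.817, 0.0, 0.0]
contact_force: [-1.4, -0.1, 3.3]
width: 25.1
```

Call:
move_arm(increments=[[[0, 0, 1], [0, 0, 0], 15], [[0, 0, 0], [0, 0, 0], 15]])

```text
t: 21.88
eef_pos: [443.2, 338.2, 85.1]
tool_rot: [0.577, 0.817, 0.001, 0.0]
contact_force: [-0.9, -0.7, 4.0]
width: 25.4
```

Call:
move_arm(increments=[[[0, 0, 1], [0, 0, 0], 15], [[0, 0, 0], [0, 0, 0], 15]])

```text
t: 22.12
eef_pos: [443.5, 338.5, 84.3]
tool_rot: [0.577, 0.817, 0.001, 0.0]
contact_force: [-0.8, -0.5, 6.4]
width: 25.2
```

Call:
move_arm(increments=[[[0, 0, 1], [0, 0, 0], 15], [[0, 0, 0], [0, 0, 0], 15]])

```text
t: 22.38
eef_pos: [443.7, 338.8, 83.5]
tool_rot: [0.577, 0.817, 0.001, 0.0]
contact_force: [-0.6, 0.7, 5.3]
width: 25.5
```

Call:
move_arm(increments=[[[0, 0, 1], [0, 0, 0], 15], [[0, 0, 0.5], [0, 0, 0], 15], [[0, 0, 0], [0, 0, 0], 15]])

```text
t: 22.75
eef_pos: [444.1, 339.3, 82.3]
tool_rot: [0.577, 0.817, 0.002, 0.0]
contact_force: [1.0, 0.4, 6.7]
width: 25.3
```

Call:
move_arm(increments=[[[0, 0, 1], [0, 0, 0], 15], [[0, 0, 0.5], [0, 0, 0], 15], [[0, 0, 0], [0, 0, 0], 15]])

```text
t: 23.12
eef_pos: [444.4, 339.8, 81.0]
tool_rot: [0.577, 0.817, 0.003, 0.0]
contact_force: [0.8, 2.4, 7.0]
width: 25.1
```

Call:
move_arm(increments=[[[0, 0, 1], [0, 0, 0], 15], [[0, 0, 0.5], [0, 0, 0], 15], [[0, 0, 0], [0, 0, 0], 15]])

```text
t: 23.5
eef_pos: [444.7, 340.2, 79.6]
tool_rot: [0.576, 0.817, 0.003, 0.0]
contact_force: [0.5, 2.2, 6.4]
width: 25.3
```

Call:
move_arm(increments=[[[0, 0, 1], [0, 0, 0], 15], [[0, 0, 0], [0, 0, 0], 15]])

```text
t: 23.75
eef_pos: [444.6, 340.3, 78.6]
tool_rot: [0.576, 0.817, 0.003, 0.0]
contact_force: [-0.0, 3.7, 5.1]
width: 25.4
```

Call:
move_arm(increments=[[[0, 0, 1], [0, 0, 0], 15], [[0, 0, 0.5], [0, 0, 0], 15], [[0, 0, 0], [0, 0, 0], 15]])

```text
t: 24.12
eef_pos: [444.6, 340.2, 77.0]
tool_rot: [0.576, 0.817, 0.003, 0.0]
contact_force: [0.2, 2.3, 5.4]
width: 25.1
```

Call:
move_arm(increments=[[[0, 0, 1], [0, 0, 0], 15], [[0, 0, 0], [0, 0, 0], 15]])

```text
t: 24.38
eef_pos: [444.2, 339.7, 75.7]
tool_rot: [0.576, 0.817, 0.002, 0.0]
contact_force: [0.3, 1.4, 4.7]
width: 25.1
```

Call:
move_arm(increments=[[[0, 0, 0.8], [0, 0, 0], 15], [[0, 0, 0], [0, 0, 0], 15]])

```text
t: 24.62
eef_pos: [442.2, 337.1, 73.2]
tool_rot: [0.577, 0.817, -0.001, -0.0]
contact_force: [-1.2, 1.1, -0.1]
width: 25.4
```

Call:
move_arm(increments=[[[0, 0, 0.8], [0, 0, 0], 15], [[0, 0, 0], [0, 0, 0], 15]])

```text
t: 24.88
eef_pos: [442.2, 337.1, 72.3]
tool_rot: [0.577, 0.817, -0.001, -0.0]
contact_force: [0.4, 0.6, -1.5]
width: 25.4
```

Call:
move_arm(increments=[[[0, 0, 0.7], [0, 0, 0], 15], [[0, 0, 0], [0, 0, 0], 15]])

```text
t: 25.12
eef_pos: [442.5, 337.5, 72.0]
tool_rot: [0.577, 0.817, -0.0, -0.0]
contact_force: [0.6, -1.1, -1.4]
width: 25.7
```

Call:
move_arm(increments=[[[0, 0, 0.7], [0, 0, 0], 15], [[0, 0, 0], [0, 0, 0], 15]])

```text
t: 25.38
eef_pos: [442.8, 337.8, 71.5]
tool_rot: [0.577, 0.817, 0.0, -0.0]
contact_force: [0.7, -0.0, -1.0]
width: 25.3
```

Call:
move_arm(increments=[[[0, 0, 0.7], [0, 0, 0], 15], [[0, 0, 0], [0, 0, 0], 15]])

```text
t: 25.62
eef_pos: [442.9, 337.9, 70.9]
tool_rot: [0.577, 0.817, 0.0, 0.0]
contact_force: [0.8, 0.6, -0.7]
width: 25.0
```

Run:
```python
from h import *
o=st(); 
S=snapshot("scene")
crop(S,180,205,90,66,8,"pics/s10.png")
```

```text
t 25.62 pos [442.9 337.9  70.9] F [ 0.8  0.6 -0.7] M [ 0.06 -0.08  0.04] w 25.0 xt [-0.335  0.942  0.   ] zt [ 0.  0. -1.]
pics/s10.png origin 135 172 x 8
```

View pics/s10.png

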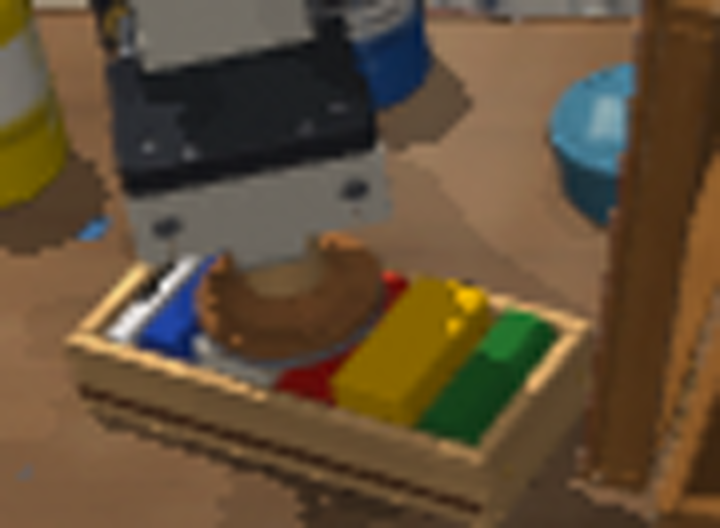

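White is nearly down and the end board has moved out. I'll re-centre over white (its centre is now near bin y +20) before the final press.

Call:
move_arm(increments=[[[0, 0, -2], [0, 0, 0], 15], [[3, 2.5, 0], [0, 0, 0], 15], [[3, 2.5, 0], [0, 0, 0], 15], [[0, 0, 1], [0, 0, 0], 15], [[0, 0, 0.7], [0, 0, 0], 15], [[0, 0, 0], [0, 0, 0], 15]])

```text
t: 26.42
eef_pos: [445.3, 344.9, 71.0]
tool_rot: [0.577, 0.817, -0.0, -0.0]
contact_force: [-1.3, -0.8, -1.1]
width: 25.6
```

Call:
move_arm(increments=[[[0, 0, 0.7], [0, 0, 0], 15], [[0, 0, 0], [0, 0, 0], 15]])

```text
t: 26.68
eef_pos: [445.4, 345.0, 70.4]
tool_rot: [0.577, 0.817, -0.0, -0.0]
contact_force: [-0.3, 0.0, -1.2]
width: 25.1
```

Call:
move_arm(increments=[[[0, 0, 0.7], [0, 0, 0], 15], [[0, 0, 0], [0, 0, 0], 15]])

```text
t: 26.92
eef_pos: [445.5, 345.0, 69.7]
tool_rot: [0.577, 0.817, 0.0, 0.0]
contact_force: [0.8, -0.4, -0.5]
width: 25.1
```

Call:
move_arm(increments=[[[0, 0, 0.6], [0, 0, 0], 15], [[0, 0, 0], [0, 0, 0], 15]])

```text
t: 27.18
eef_pos: [445.5, 345.1, 69.4]
tool_rot: [0.577, 0.817, 0.0, 0.0]
contact_force: [-0.8, 0.0, 2.1]
width: 25.3
```

Call:
move_arm(increments=[[[0, 0, 0.6], [0, 0, 0], 15], [[0, 0, 0], [0, 0, 0], 15]])

```text
t: 27.42
eef_pos: [445.6, 345.2, 69.3]
tool_rot: [0.577, 0.817, 0.0, 0.0]
contact_force: [-2.3, -2.5, 8.2]
width: 24.8
```

Call:
move_arm(increments=[[[0, 0, 0.6], [0, 0, 0], 15], [[0, 0, 0], [0, 0, 0], 15]])

```text
t: 27.68
eef_pos: [445.6, 345.2, 69.3]
tool_rot: [0.577, 0.817, 0.0, 0.0]
contact_force: [-2.9, -3.5, 11.4]
width: 25.0
```

Call:
move_arm(increments=[[[0, 0, 0.6], [0, 0, 0], 15], [[0, 0, 0], [0, 0, 0], 15]])

```text
t: 27.92
eef_pos: [445.7, 345.3, 69.3]
tool_rot: [0.577, 0.817, 0.0, 0.0]
contact_force: [-4.8, -2.9, 17.6]
width: 25.2
```

Call:
move_arm(increments=[[[0, 0, 0], [0, 0, 0], 15], [[0, 0, 0], [0, 0, 0], 15], [[0, 0, 0], [0, 0, 0], 15], [[0, 0, 0], [0, 0, 0], 15]])

```text
t: 28.42
eef_pos: [445.7, 345.3, 69.3]
tool_rot: [0.577, 0.817, 0.0, 0.0]
contact_force: [-3.6, -3.7, 16.5]
width: 24.9
```

Call:
move_arm(increments=[[[0, 0, -2], [0, 0, 0], 15], [[0, 0, -20], [0, 0, 0], 15], [[0, 0, -35], [0, 0, 0], 15], [[0, 0, -25], [0, 0, 0], 15], [[0, 0, 0], [0, 0, 0], 15]])

```text
t: 29.05
eef_pos: [446.7, 346.2, 151.0]
tool_rot: [0.577, 0.817, 0.002, 0.001]
contact_force: [0.0, -0.2, -1.6]
width: 25.2
```

Run:
```python
from h import *
o=st(); print(tod(427.5,289,140))
S=snapshot("scene")
crop(S,180,215,76,56,10,"pics/s11.png")
```

```text
t 29.05 pos [446.7 346.2 151. ] F [ 0.  -0.2 -1.6] M [-0.04  0.01 -0.  ] w 25.2 xt [-0.335  0.942  0.002] zt [ 0.003  0.003 -1.   ]
[-47.49552003 -37.28558809  10.74128324]
pics/s11.png origin 142 187 x 10
```

View pics/s11.png

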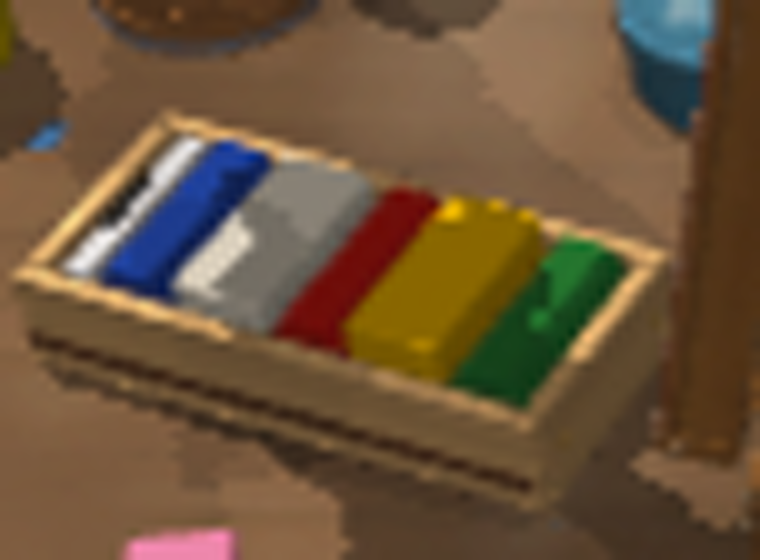

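The row is down, but yellow stands higher than white. I'll re-press yellow to check that it's simply taller.

Call:
move_arm(increments=[[[-22, -17, 5], [0, 0, 0], 15], [[-22, -17, 15], [0, 0, 0], 15], [[0, 0, 25], [0, 0, 0], 15], [[0, 0, 18], [0, 0, 0], 15], [[0, 0, 7], [0, 0, 0], 15], [[0, 0, 0], [0, 0, 0], 15]])

```text
t: 29.85
eef_pos: [427.3, 291.7, 78.2]
tool_rot: [0.577, 0.817, -0.001, -0.0]
contact_force: [-0.2, -0.2, -1.1]
width: 25.1
```

Call:
move_arm(increments=[[[0, 0, 1], [0, 0, 0], 15], [[0, 0, 1], [0, 0, 0], 15], [[0, 0, 0], [0, 0, 0], 15]])

```text
t: 30.22
eef_pos: [428.4, 292.4, 77.7]
tool_rot: [0.577, 0.817, 0.0, 0.0]
contact_force: [-0.0, -0.0, -1.1]
width: 25.4
```

Call:
move_arm(increments=[[[0, 0, 1], [0, 0, 0], 15], [[0, 0, 1], [0, 0, 0], 15], [[0, 0, 0], [0, 0, 0], 15]])

```text
t: 30.6
eef_pos: [428.1, 292.1, 75.2]
tool_rot: [0.577, 0.817, -0.0, -0.0]
contact_force: [0.1, 0.4, -1.6]
width: 25.1
```

Call:
move_arm(increments=[[[0, 0, 1], [0, 0, 0], 15], [[0, 0, 0.7], [0, 0, 0], 15], [[0, 0, 0], [0, 0, 0], 15]])

```text
t: 30.98
eef_pos: [428.1, 292.2, 73.5]
tool_rot: [0.577, 0.817, -0.0, -0.0]
contact_force: [-0.2, 0.0, -0.4]
width: 24.9
```

Call:
move_arm(increments=[[[0, 0, 0.7], [0, 0, 0], 15], [[0, 0, 0], [0, 0, 0], 15]])

```text
t: 31.22
eef_pos: [428.2, 292.2, 72.9]
tool_rot: [0.577, 0.817, 0.0, -0.0]
contact_force: [-0.1, 0.6, -1.6]
width: 25.0
```

Call:
move_arm(increments=[[[0, 0, 0.7], [0, 0, 0], 15], [[0, 0, 0], [0, 0, 0], 15]])

```text
t: 31.48
eef_pos: [428.2, 292.3, 72.8]
tool_rot: [0.577, 0.817, 0.0, 0.0]
contact_force: [-1.5, -1.5, 4.8]
width: 25.6
```

Call:
move_arm(increments=[[[0, 0, 0.7], [0, 0, 0], 15], [[0, 0, 0.5], [0, 0, 0], 15], [[0, 0, 0], [0, 0, 0], 15]])

```text
t: 31.85
eef_pos: [428.3, 292.4, 72.8]
tool_rot: [0.577, 0.817, 0.0, 0.0]
contact_force: [-5.2, -2.4, 15.9]
width: 25.2
```

Call:
move_arm(increments=[[[0, 0, 0], [0, 0, 0], 15], [[0, 0, 0], [0, 0, 0], 15], [[0, 0, 0], [0, 0, 0], 15], [[0, 0, 0], [0, 0, 0], 15]])

```text
t: 32.35
eef_pos: [428.3, 292.4, 72.8]
tool_rot: [0.577, 0.817, 0.0, 0.0]
contact_force: [-3.7, -3.0, 16.0]
width: 25.3
```

Call:
move_arm(increments=[[[0, 0, -2], [0, 0, 0], 15], [[0, 0, -20], [0, 0, 0], 15], [[0, 0, -45], [0, 0, 0], 15], [[0, 0, -50], [0, 0, 0], 15], [[0, 0, -50], [0, 0, 0], 15], [[0, 0, -50], [0, 0, 0], 15], [[0, 0, -20], [0, 0, 0], 15], [[0, 0, 0], [0, 0, 0], 15]])

```text
t: 33.35
eef_pos: [429.0, 292.8, 309.6]
tool_rot: [0.577, 0.817, 0.002, 0.001]
contact_force: [-0.1, 0.5, -0.3]
width: 25.5
```

Run:
```python
from h import *
o=st(); print(tod(446.9,-174.2,310),o["joint_pos"].round(2))
S=snapshot("scene")
crop(S,180,215,76,56,10,"pics/s12.png")
T=snapshot("top"); crop(T,183,222,76,56,10,"pics/t12.png")
```

```text
t 33.35 pos [429.  292.8 309.6] F [-0.1  0.5 -0.3] M [-0.03  0.08  0.02] w 25.5 xt [-0.335  0.942  0.001] zt [ 0.003  0.002 -1.   ]
[-446.04708272 -139.53786969   -1.40393168] [-0.55  0.16 -0.12  1.79  0.02  1.19 -0.33]
pics/s12.png origin 142 187 x 10
pics/t12.png origin 145 194 x 10
```

View pics/s12.png

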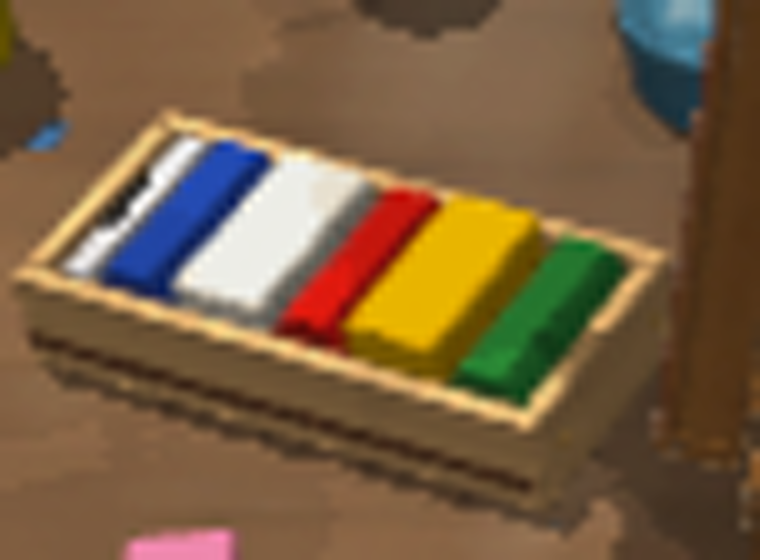

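Both key blocks are down, and the row sits low in the bin. I'm carrying the baren back.

Call:
move_arm(increments=[[[-25, -8, 0], [0, 0, 0], 15], [[-45, -14, 0], [0, 0, 0], 15], [[-50, -16, 0], [0, 0, 0], 15], [[-50, -15.5, 0], [0, 0, 0], 15], [[-50, -16, 0], [0, 0, 0], 15], [[-50, -15.5, 0], [0, 0, 0], 15], [[-50, -16, 0], [0, 0, 0], 15], [[-50, -15.5, 0], [0, 0, 0], 15], [[-45, -14, 0], [0, 0, 0], 15], [[-31, -9, 0], [0, 0, 0], 15]])

```text
t: 34.7
eef_pos: [444.7, -177.0, 306.1]
tool_rot: [0.578, 0.816, -0.001, -0.001]
contact_force: [1.1, 0.1, -1.8]
width: 25.1
```

Call:
move_arm(increments=[[[0, 0, 0], [0, 0, -10], 15], [[0, 0, 0], [0, 0, -10], 15], [[0, 0, 0], [0, 0, -10], 15], [[0, 0, 0], [0, 0, -10], 15], [[0, 0, 0], [0, 0, -10], 15], [[0, 0, 40], [0, 0, 0], 15], [[0, 0, 50], [0, 0, 0], 15], [[0, 0, 50], [0, 0, 0], 15], [[0, 0, 30], [0, 0, 0], 15], [[0, 0, 0], [0, 0, 0], 15]])

```text
t: 35.95
eef_pos: [442.5, -173.7, 134.5]
tool_rot: [0.177, 0.984, 0.0, -0.004]
contact_force: [0.4, 0.5, -0.8]
width: 25.4
```

Run:
```python
from h import *
o=st(); print(tod(446.9,-174.2,70))
S=snapshot("scene"); crop(S,370,195,100,80,7,"pics/s13.png")
T=snapshot("top"); crop(T,347,218,100,60,7,"pics/t13.png",proj(T,[[446.9,-174.2,9]]))
```

```text
t 35.95 pos [ 442.5 -173.7  134.5] F [ 0.4  0.5 -0.8] M [-0.01  0.04 -0.02] w 25.4 xt [-0.937  0.349  0.009] zt [-0.009  0.002 -1.   ]
[-4.84933987  1.19950813 64.41574971]
pics/s13.png origin 320 155 x 7
pics/t13.png origin 297 188 x 7
```

View pics/s13.png

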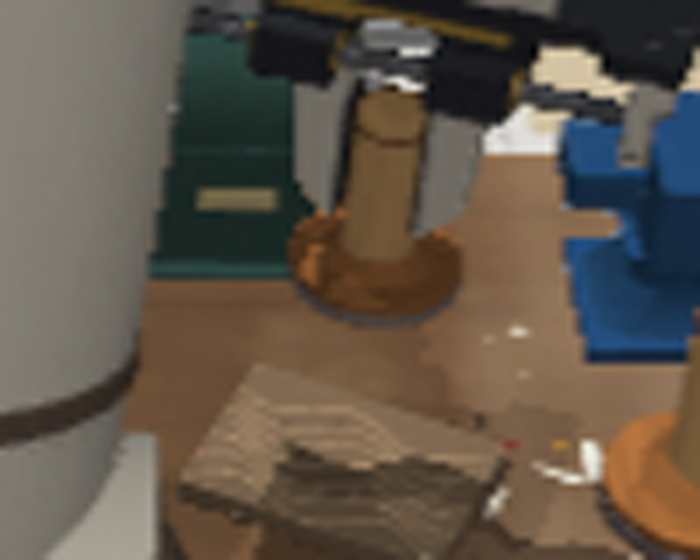

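Call:
move_arm(increments=[[[0, 0, 0], [0, 0, 0], 15], [[0, 0, 0], [0, 0, 0], 15]])

```text
t: 36.3
eef_pos: [447.0, -175.0, 139.2]
tool_rot: [0.177, 0.984, 0.0, 0.001]
contact_force: [-0.2, 0.1, -1.4]
width: 25.5
```

Run:
```python
from h import *
o=st(); print(tod(446.3,-173.8,50))
```

```text
t 36.3 pos [ 447.  -175.   139.2] F [-0.2  0.1 -1.4] M [-0.02 -0.02 -0.02] w 25.5 xt [-0.937  0.349 -0.002] zt [ 0.002 -0.    -1.   ]
[ 1.30327973  0.82905159 89.21589551]
```

Call:
move_arm(increments=[[[1, 1, 35], [0, 0, 0], 15], [[0, 0, 35], [0, 0, 0], 15], [[0, 0, 15], [0, 0, 0], 15], [[0, 0, 5], [0, 0, 0], 15], [[0, 0, 0], [0, 0, 0], 15], [[0, 0, 0], [0, 0, 0], 15]])

```text
t: 37.05
eef_pos: [446.4, -173.8, 49.0]
tool_rot: [0.177, 0.984, -0.0, 0.001]
contact_force: [0.2, 0.6, -1.5]
width: 25.1
```

Call:
move_arm(increments=[[[0, 0, 2], [0, 0, 0], 15], [[0, 0, 2], [0, 0, 0], 15], [[0, 0, 1], [0, 0, 0], 15], [[0, 0, 0], [0, 0, 0], 15]])

```text
t: 37.55
eef_pos: [445.4, -173.4, 42.9]
tool_rot: [0.177, 0.984, 0.0, -0.0]
contact_force: [-0.7, -0.8, -1.7]
width: 25.3
```

Call:
move_arm(increments=[[[0, 0, 0.7], [0, 0, 0], 15], [[0, 0, 0.7], [0, 0, 0], 15], [[0, 0, 0], [0, 0, 0], 15]])

```text
t: 37.92
eef_pos: [445.5, -173.5, 41.6]
tool_rot: [0.177, 0.984, 0.0, -0.0]
contact_force: [0.0, -0.2, 0.6]
width: 25.6
```

Call:
move_arm(increments=[[[0, 0, 0.3], [0, 0, 0], 15], [[0, 0, 0], [0, 0, 0], 15]])

```text
t: 38.17
eef_pos: [445.5, -173.5, 41.7]
tool_rot: [0.177, 0.984, 0.0, 0.0]
contact_force: [-1.9, 0.3, 5.4]
width: 25.0
```

Run:
```python
from h import *
o=st()
S=snapshot("scene"); crop(S,370,205,100,80,7,"pics/s14.png")
```

```text
t 38.17 pos [ 445.5 -173.5   41.7] F [-1.9  0.3  5.4] M [0.13 0.35 0.02] w 25.0 xt [-0.937  0.349 -0.   ] zt [ 0.  0. -1.]
pics/s14.png origin 320 165 x 7
```

View pics/s14.png

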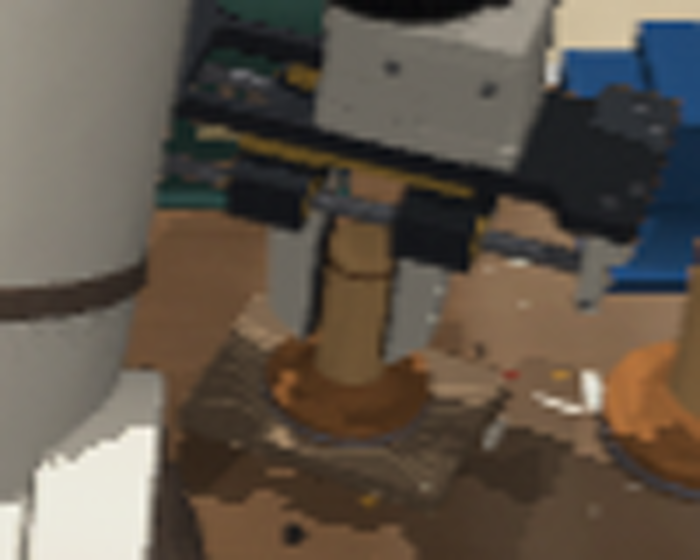

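The disc stands flat on the middle of the lino. I'll ease the pressure off, open and retreat straight up.

Call:
move_arm(increments=[[[0, 0, -0.4], [0, 0, 0], 15], [[0, 0, 0], [0, 0, 0], 28], [[0, 0, 0], [0, 0, 0], 40], [[0, 0, 0], [0, 0, 0], 60], [[0, 0, 0], [0, 0, 0], 75], [[0, 0, 0], [0, 0, 0], 75], [[0, 0, 0], [0, 0, 0], 75]])

```text
t: 39.1
eef_pos: [445.5, -173.4, 41.7]
tool_rot: [0.177, 0.984, 0.0, -0.0]
contact_force: [0.4, 0.6, 0.4]
width: 72.2
```

Call:
move_arm(increments=[[[0, 0, -20], [0, 0, 0], 75], [[0, 0, -40], [0, 0, 0], 75], [[0, 0, -50], [0, 0, 0], 75], [[0, 0, -50], [0, 0, 0], 75], [[0, 0, -50], [0, 0, 0], 75], [[0, 0, -40], [0, 0, 0], 75], [[0, 0, 0], [0, 0, 0], 75], [[0, 0, 0], [0, 0, 0], 75]])

```text
t: 40.1
eef_pos: [445.0, -173.3, 291.2]
tool_rot: [0.177, 0.984, 0.0, -0.0]
contact_force: [-0.3, -0.2, -0.2]
width: 75.1
```

Run:
```python
from h import *
o=st()
S=snapshot("scene"); crop(S,380,205,100,80,7,"pics/s15.png"); cv2.imwrite("pics/s15f.png",S["img"][:,:,::-1])
T=snapshot("top"); cv2.imwrite("pics/t15f.png",T["img"][:,:,::-1]);crop(T,183,222,76,56,10,"pics/t15.png")
```

```text
t 40.1 pos [ 445.  -173.3  291.2] F [-0.3 -0.2 -0.2] M [-0.02  0.03 -0.04] w 75.1 xt [-0.937  0.349  0.001] zt [-0.001  0.    -1.   ]
pics/s15.png origin 330 165 x 7
pics/t15.png origin 145 194 x 10
```

View pics/s15.png

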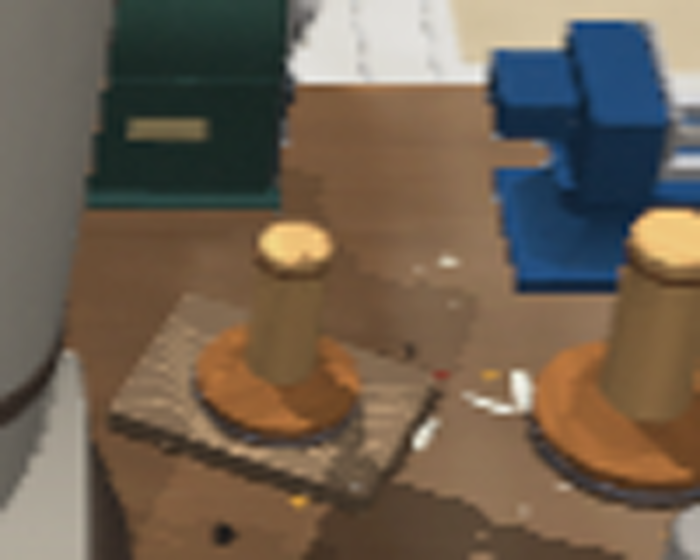

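View pics/t15f.png

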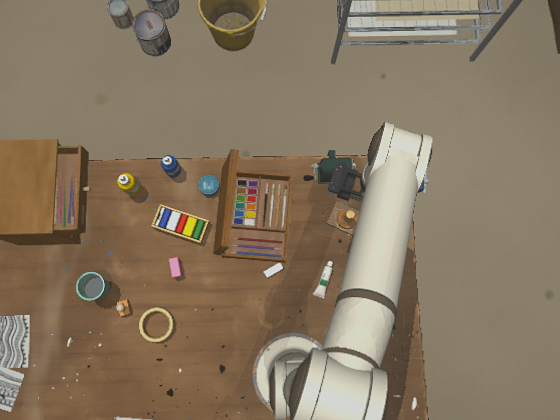

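View pics/t15.png

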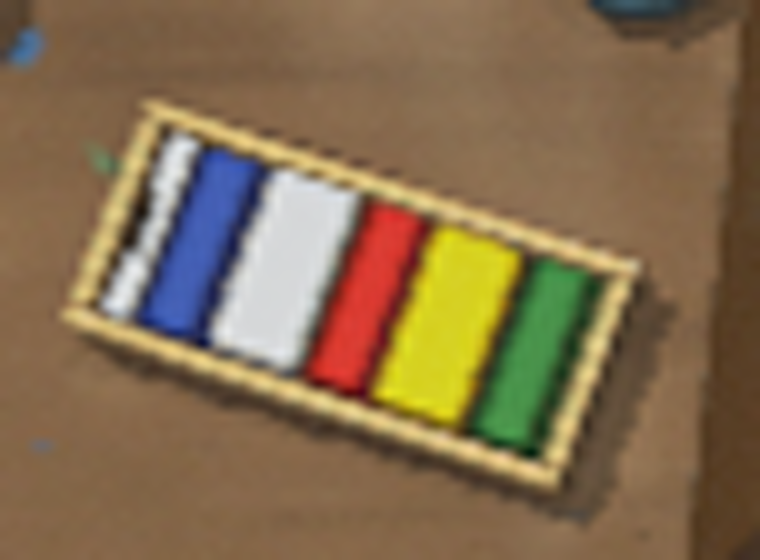

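The baren stands free on the middle of the lino. The end board is pushed out close to the end wall and the row looks even. Before handing in, I'll check the bottles.

View pics/s15f.png

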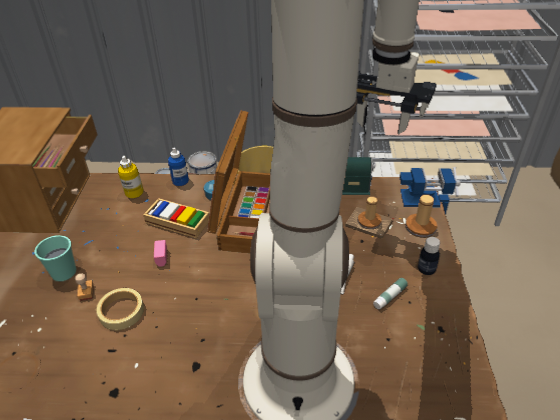

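Run:
```python
from h import *
S=snapshot("scene")
for k in("ink_bottle","poster_yellow","lino_block","baren"): 
  for r in nets.outline_of(k,S)[:2]: print(k,round(r["confidence"],2),np.round(r["extent"],1))
```

```text
ink_bottle 0.92 [429.1 256.4  22.9  37.7]
poster_yellow 0.61 [129.8 176.4  28.   40.9]
lino_block 0.73 [367.  224.2  45.2  30.7]
baren 0.61 [368.1 213.5  22.8  31. ]
```

The ink bottle is at (429,256) and the yellow bottle at (130,176), both unmoved. Handing in.

Run:
```python
from h import *
print(workorder.hand_in()); st()
```

```text
the job is handed in; nothing more can be done
None
the job is handed in; nothing more can be done
```

I tamped the yellow and white blocks home with the small baren, then stood it back on the middle of the lino block and let go. I handed in at about 40 s of the 72 s.

**Pressing:** Each block came to a hard stop and was held for at least half a second. The wrist sensor read 16–17.6 N, or about 1–2 N more on the block once the baren's weight is added. I saw no reading above 17.6 N, though the force is only reported at the end of each move.

**Is each block home?**
- **Yellow:** I pressed it again after white was down, and it stopped at the same height to 0.1 mm.
- **White:** It stopped 3.5 mm lower than yellow. That is within the 31–35 mm range of block heights, so I took both to be home, but the undersides can't be seen. I pressed white only once at its stop.

**Final pictures:**
- The row sits evenly in the bin.
- The end board is pushed out close to the end wall.
- The baren stands upright and free.
- Both bottles are within 1–2 pixels of where they started.
- The gripper is about 0.25 m above the baren.

**Disagreement:** The two cameras differed by about 3–4 mm in y, so I used the average of the two. The baren's centring on the lino is good to about 2 mm.

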